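Nest the beakers in the sloping stand

TASK

Two loose stacking beakers stand on the bench of the ceramics mending studio, and a third is clipped into the sloping wooden stand: nest the two loose ones one after the other into the one in the stand, so that all three form one stack along its slope. Push each one straight in until it is fully home, and go on pressing along the slope until the stiff sliding foot under the stack has gone down to its end stop and you feel about 20 N, before you let go or fetch the next; never harder than 40 N, for they are freshly mended. Leave the leaning stack at rest in the stand and leave the other things on the bench where they are.

Things in the scene. Friction and masses are not known exactly. Their poses are not given: they have to be found in the camera images.
- stand: fixed dark wooden stand, base plate 150 x 120 x 14 mm; its sloping foot board carries the held cup. Origin: on the bench; the base plate reaches from x = -65 to +85 mm and y = -60 to +60 mm of its own frame; z up; the held cup leans towards -x. The foot under it slides stiffly down along its axis (about 8 N) to an end stop an unknown 2 to 12 mm further, and stays there
- held_cup: white stacking beaker of the same shape as cup_a, held captive in the stand, leaning 34 degrees from vertical. Inside: the thick base puts the inner floor 28 mm above the foot; it widens evenly from 44 mm across there to 62 mm at the mouth. Origin: centre of its foot, 45 to 54 mm above the bench; z along its axis out of the mouth, which leans to the stand's -x
- cup_a: white ceramic stacking beaker, round, 76 mm high, 160 g, loose, upright on the bench. Outside: foot 39 mm across, widening evenly to 58 mm at 50 mm up, then a straight band 68 mm across up to the rim. Inside as held_cup; lip 3 mm thick. Origin: centre of the foot; z along its axis to the mouth. Either loose cup may go first
- cup_b: the other loose cup, the same as cup_a in shape, weight and frame. Nested, a cup's foot stands on the inner floor of the cup under it: each sits 28 mm further along the axis, its band 2 mm clear of the lower cup's rim, with about 2 mm of play all round
- held_rim (a point): centre of the held cup's mouth, 76 mm along its axis from the foot
- cup_a_rim (a point): centre of cup_a's mouth, 76 mm above its foot
- cup_b_rim (a point): centre of cup_b's mouth, 76 mm above its foot
- mug: bystander: white straight mug with a handle at its +y, 72 mm across, 85 mm high; origin under its centre
- bowl: bystander: white bowl 100 mm across, 50 mm high; origin under its centre
- jar: bystander: amber glass glue jar, 44 mm across, 55 mm high; origin under its centre
- brush: bystander: wooden brush 160 mm long, lying
- spray: bystander: blue bottle, 60 mm across, 190 mm high; origin under its centre
- tray: bystander: flat dark wooden tray 130 x 100 x 18 mm; origin under its centre
- tissue_box: bystander: white paper box 120 x 230 x 85 mm; origin under its centre
Things that resemble listed ones, but are neither listed nor needed, are in the scene too. Leave any green or turquoise look-alike of the cup_b alone.

How it is judged:
On the way, in this order (a step that is already met when the one before it is completed fails the run):
1. one loose cup fully home in the held cup and pressed there, against the foot's end stop, with more than 14 N ((((z of cup_a in the frame of held_cup between 0.0245 and 0.0315 m and x of cup_a in the frame of held_cup between -0.005 and 0.005 m and y of cup_a in the frame of held_cup between -0.005 and 0.005 m and angle between the z axis of cup_a and the z axis of held_cup, either way round below 0.12 rad) and contact force between cup_a and held_cup above 14 N) or ((z of cup_b in the frame of held_cup between 0.0245 and 0.0315 m and x of cup_b in the frame of held_cup between -0.005 and 0.005 m and y of cup_b in the frame of held_cup between -0.005 and 0.005 m and angle between the z axis of cup_b and the z axis of held_cup, either way round below 0.12 rad) and contact force between cup_b and held_cup above 14 N))), for 0.1 s.
2. the other fully home in the first and pressed there, against the foot's end stop, with more than 14 N, the first still home ((((z of cup_a in the frame of held_cup between 0.0245 and 0.0315 m and x of cup_a in the frame of held_cup between -0.005 and 0.005 m and y of cup_a in the frame of held_cup between -0.005 and 0.005 m and angle between the z axis of cup_a and the z axis of held_cup, either way round below 0.12 rad) and (z of cup_b in the frame of cup_a between 0.0245 and 0.0315 m and x of cup_b in the frame of cup_a between -0.005 and 0.005 m and y of cup_b in the frame of cup_a between -0.005 and 0.005 m and angle between the z axis of cup_b and the z axis of cup_a, either way round below 0.12 rad) and contact force between cup_b and cup_a above 14 N) or ((z of cup_b in the frame of held_cup between 0.0245 and 0.0315 m and x of cup_b in the frame of held_cup between -0.005 and 0.005 m and y of cup_b in the frame of held_cup between -0.005 and 0.005 m and angle between the z axis of cup_b and the z axis of held_cup, either way round below 0.12 rad) and (z of cup_a in the frame of cup_b between 0.0245 and 0.0315 m and x of cup_a in the frame of cup_b between -0.005 and 0.005 m and y of cup_a in the frame of cup_b between -0.005 and 0.005 m and angle between the z axis of cup_a and the z axis of cup_b, either way round below 0.12 rad) and contact force between cup_a and cup_b above 14 N))), for 0.1 s.
At the end, for the whole second after the job is handed in: both loose cups are nested in the held cup, one in the other, in either order: each foot 24.5 to 31.5 mm along the axis of the cup beneath it and within 5 mm of that axis either way, axes within 0.12 rad (7 degrees), released and at rest ((((z of cup_a in the frame of held_cup between 0.0245 and 0.0315 m and x of cup_a in the frame of held_cup between -0.005 and 0.005 m and y of cup_a in the frame of held_cup between -0.005 and 0.005 m and angle between the z axis of cup_a and the z axis of held_cup, either way round below 0.12 rad) and (z of cup_b in the frame of cup_a between 0.0245 and 0.0315 m and x of cup_b in the frame of cup_a between -0.005 and 0.005 m and y of cup_b in the frame of cup_a between -0.005 and 0.005 m and angle between the z axis of cup_b and the z axis of cup_a, either way round below 0.12 rad)) or ((z of cup_b in the frame of held_cup between 0.0245 and 0.0315 m and x of cup_b in the frame of held_cup between -0.005 and 0.005 m and y of cup_b in the frame of held_cup between -0.005 and 0.005 m and angle between the z axis of cup_b and the z axis of held_cup, either way round below 0.12 rad) and (z of cup_a in the frame of cup_b between 0.0245 and 0.0315 m and x of cup_a in the frame of cup_b between -0.005 and 0.005 m and y of cup_a in the frame of cup_b between -0.005 and 0.005 m and angle between the z axis of cup_a and the z axis of cup_b, either way round below 0.12 rad))) and linear speed of each of cup_a, cup_b below 0.02 m/s and angular speed of each of cup_a, cup_b below 0.2 rad/s); the robot touches nothing.
It fails at once if a cup pressed or struck with more than 45 N against another cup, or against the stand (contact force between any of cup_a, cup_b and held_cup above 45 N or contact force between cup_a and cup_b above 45 N or contact force between any of cup_a, cup_b and stand above 45 N).
It fails at once if a bystander moved by more than 30 mm (distance of any of mug, bowl, jar, brush, spray, tray, tissue_box from where it was at the start of the episode above 0.03 m).
It also fails if it takes over 59 s, if anything falls off the work surface, if the arm or the gripper's body presses on something with over 40 N, if the wrist force passes 120 N, or if a joint passes its speed limit or range.

ROBOT

A 6-joint arm with a two-finger parallel gripper is mounted at the origin on the work surface. World frame = base frame: x ahead of the robot, y to its left, z up, the work surface at z = 0. Lengths are in m, angles in rad, forces in N, time in s.
With the tool pointing down it reaches from about 0.3 to 0.875 m from the base axis. Payload 6.4 kg.
Tool frame: the origin (TCP) lies midway between the tips of the shut fingers; the grasp point (between the pads) lies 19 mm behind it; z points along the fingers, y is the direction in which the jaws open and shut (so a half turn about z gives the same grasp; the last joint's range is limited). The gripper opens to 85 mm and grips with 20 to 120 N. Pads are 22 mm wide; open, the fingers measure 114 mm over their backs; the gripper's body (76 mm by 85 mm) begins 54 mm behind the grasp point. The pads swing forward as they close: fully open they stand 13 mm farther back than shut.
Start: joints at [-1.324, 0.181, 1.607, -0, 1.354, -0.206], TCP at [0.252, -0.517, 0.204] pointing down, gripper open.
Joint ranges: [-2.99, 2.99], [-0.89, 2.07], [0.3, 2.58], [-1.14, 4.28], [0, 2.63], [-3.12, 3.12]. Speed limits (rad/s): [2.57, 2.57, 3.01, 3.14, 3.14, 3.14].

INTERFACE

Orientations are given as a 3x3 rotation matrix whose columns are the frame's x, y, z axes.
In Python, from workcell import ctrl gives the robot as it stands. The module is installed in compiled form; this text tells all that it offers.
- The arm moves only by the shell command python3 -m inch 'ROWS' [FORCE]. ROWS is a JSON object of lists of equal length, an entry for each row: "dp": the shift along the tool's x, y, z in mm, a list of three; "twist": the turn, a rotation vector about the tool's x, y, z in rad, a list of three; "fingers": the opening in per cent of the stroke, from 0 (shut) to 100 (fully open). In form: {"dp": [[dx, dy, dz], ...], "twist": [[ax, ay, az], ...], "fingers": [fingers, ...]}. A call has 1 to 20 rows; each row shifts and turns the commanded pose from where the row before left it, along the tool's axes as they then stand; what a row does not reach is not made up. A row lasts 1/8 s, in which the tool goes at most 62.5 mm and 10.7 degrees, less where a joint would pass 70% of its speed; a pose out of reach is approached as far as the arm can. A call is refused whole if a number of a shift passes 62.5 or a number of a turn 0.188, either way. A call with a gripper value outside its range is refused whole. The fingers move at their own pace and stop on an object; FORCE is the grip in N (left out, the last holds). Time passes only in rows, so rows that do not move let the fingers close. It gives the time, the measured TCP pose, the force and the opening at its end, in the units of the state.
- ctrl.state(): the state, without advancing time (a new reading comes with each control period).
- ctrl.camera(name): name is "side" or "top" or "wrist"; returns a dict with "pixels" (420x560x3 uint8, red, green, blue), "fx", "fy", "cx", "cy" (pixels), "R" (3x3) and "t" (3): a world point X has camera coordinates R X + t. Camera axes: x right, y down, z forward; pixel columns grow to the right and rows downward; lengths in m; the calibration is good to about 2 mm. The wrist camera is an equidistant fisheye: a pixel r from the principal point sees the ray r / f radians off the axis. A picture is of the moment at which its call begins. There is no depth.
- ctrl.sign_off(): hands the job in, once; it reports no verdict.
The state is a dict: "t": time; "joint_pos": joint angles; "qvel": joint speeds; "joint_efforts": joint torques, N m; "position": TCP position; "tool_rot": TCP orientation; "ft_force": force on the tool from outside, world axes, zero at the start; "wrist_torque": the same for the moment, N m; "grip_width": opening from 0.0 (shut) to 1.0 (fully open).
Only numpy, scipy, OpenCV 4.12 (cv2) and the standard library are available. Lean on these libraries where they do the work, as an engineer would, in place of code of your own. Each camera call takes 0.05 s, during which the arm holds its last target.

## Working session

There is one attempt and no reset: what is moved stays moved. The work goes in short steps, Python scripts to look and compute and a shell command to move; the robot and the scene stay as the last step left them, time stands still between calls to the robot, and variables do not carry over. Pictures are saved under pics/ and viewed, and the job is handed in when it is done.

```bash
mkdir -p pics; python3 - <<'E'
from workcell import ctrl
import cv2,pickle
for n in ["side","top","wrist"]:
    c=ctrl.camera(n); pickle.dump(c,open(f"pics/{n}0.pkl","wb")); cv2.imwrite(f"pics/{n}0.png",c["pixels"][:,:,::-1])
    print(n,c["fx"],c["fy"],c["cx"],c["cy"],c["R"],c["t"])
print(ctrl.state())
E
```

```text
side 542.2606340067911 542.2606340067911 285.5789219042958 208.3308208793859 [[-0.86900661 -0.49445135  0.01858436]
 [-0.30889562  0.51278218 -0.80102305]
 [ 0.3865372  -0.70183495 -0.59834496]] [0.56186841 0.218433   1.27699352]
top 451.9267576151803 451.9267576151803 280.0621251025455 208.3384596682881 [[-0.00537985 -0.99997821 -0.00382578]
 [-0.99350872  0.0057797  -0.11360906]
 [ 0.11362869  0.00318975 -0.99351817]] [0.07507985 0.63027088 1.13607995]
wrist 325.19226210127806 325.19226210127806 279.33207977253466 207.9484948533668 [[ 0.4377177  -0.89911153 -0.00129093]
 [-0.86348962 -0.42077503  0.27809   ]
 [-0.25057711 -0.12061021 -0.96055416]] [-0.57475571 -0.03563297  0.37845437]
{'t': 0.15, 'joint_pos': array([-1.32429094e+00,  1.81386491e-01,  1.60775641e+00,  7.85295437e-06,
        1.35380015e+00, -2.06263848e-01]), 'qvel': array([-0.00205302, -0.00140905, -0.00291448, -0.00104061,  0.00046617,
       -0.00070952]), 'joint_efforts': array([ 1.13554554e-03, -4.45261502e+01, -3.51688743e+01, -1.70521648e-04,
        5.93853081e-03, -1.48829889e-05]), 'position': array([ 0.25146309, -0.51660027,  0.20379266]), 'tool_rot': array([[ 8.99239916e-01,  4.37455677e-01, -3.22081623e-04],
       [ 4.37455703e-01, -8.99239005e-01,  1.31144516e-03],
       [ 2.84070772e-04, -1.32020028e-03, -9.99999088e-01]]), 'ft_force': array([ 0.29806683, -0.33603549,  0.18987362]), 'wrist_torque': array([-0.00928632,  0.00906979,  0.01205105]), 'grip_width': 0.9964538779615538}
```

View pics/top0.png

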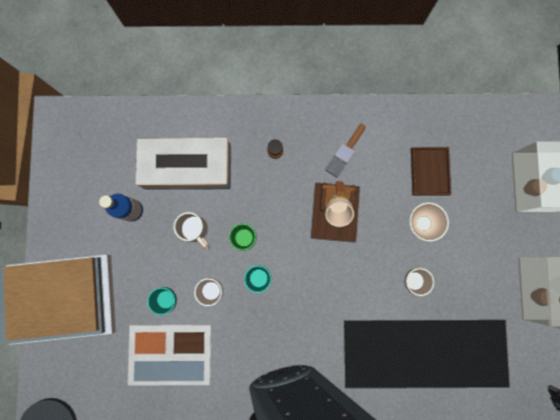

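View pics/side0.png

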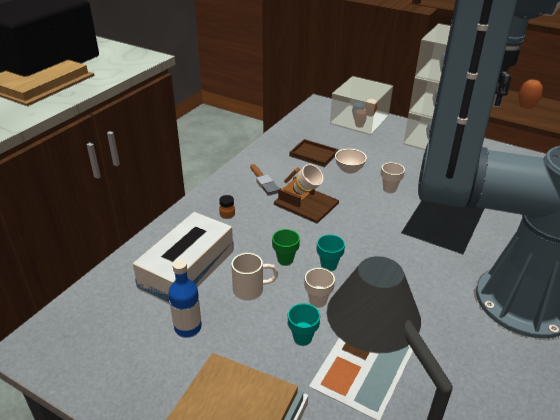

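View pics/wrist0.png

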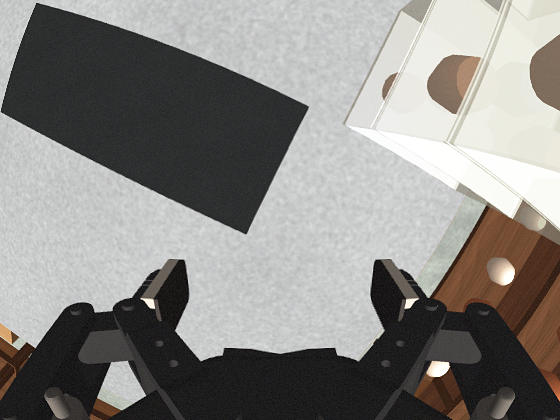

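Candidates in the top view are white tapered cups at (208,291) and (420,281), which match the description. Not wanted: the green cup (243,237), the turquoise cups (258,279) and (162,300), the white mug with a handle (190,227), and the white bowl (428,221). The held cup is in the stand at (340,212). I'll check these in close crops.

```bash
python3 - <<'E'
import cv2,pickle,numpy as np
T=cv2.imread("pics/top0.png");S=cv2.imread("pics/side0.png")
def crop(I,x,y,w=60,h=60,s=5): return cv2.resize(I[y-h//2:y+h//2,x-w//2:x+w//2],None,fx=s,fy=s,interpolation=cv2.INTER_CUBIC)
a=np.hstack([crop(T,208,291,52,60),crop(T,420,281,52,60),crop(T,338,208,56,60)])
b=np.hstack([crop(S,319,285,52,60),crop(S,392,177,52,60),crop(S,306,190,56,60)])
I=np.vstack([a,b]); print(I.shape); cv2.imwrite("pics/crop0.png",I)
E
```

```text
(600, 800, 3)
```

View pics/crop0.png

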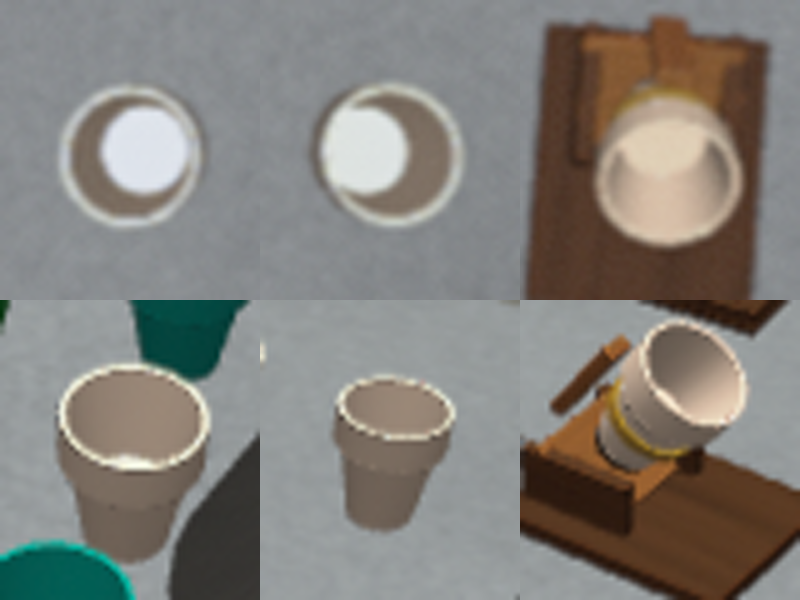

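The crops confirm that both white cups are tapered with a straight band, and that the held cup is in a gold clip with its mouth leaning towards the robot (down in the top image). Next I'll measure the rims in both views.

```bash
cat > h.py <<'E'
import cv2,numpy as np
def ray(c,u,v):
    d=np.array([(u-c["cx"])/c["fx"],(v-c["cy"])/c["fy"],1.0])
    R=np.array(c["R"]);t=np.array(c["t"]); return -R.T@t, R.T@d/np.linalg.norm(d)
def plane(c,u,v,z):
    o,d=ray(c,u,v); return o+d*(z-o[2])/d[2]
def tri(r1,r2):
    A=np.zeros((3,3));b=np.zeros(3)
    for o,d in (r1,r2):
        P=np.eye(3)-np.outer(d,d);A+=P;b+=P@o
    x=np.linalg.solve(A,b);return x,[np.linalg.norm((np.eye(3)-np.outer(d,d))@(x-o)) for o,d in (r1,r2)]
def proj(c,X):
    p=np.array(c["R"])@X+np.array(c["t"]);return c["fx"]*p[0]/p[2]+c["cx"],c["fy"]*p[1]/p[2]+c["cy"]
def rim(c,box,thr,up=6):
    x0,y0,x1,y1=box
    I=c["pixels"][y0:y1,x0:x1]; g=cv2.resize(I,None,fx=up,fy=up,interpolation=cv2.INTER_CUBIC).astype(int)
    m=(g.min(2)>thr).astype(np.uint8)
    cs,_=cv2.findContours(m,cv2.RETR_EXTERNAL,cv2.CHAIN_APPROX_NONE)
    k=max(cs,key=lambda q:cv2.boundingRect(q)[2]*cv2.boundingRect(q)[3]); h=cv2.convexHull(k)
    # densify hull
    M=np.zeros_like(m);cv2.drawContours(M,[h],-1,1,-1);cc,_=cv2.findContours(M,cv2.RETR_EXTERNAL,cv2.CHAIN_APPROX_NONE)
    e=cv2.fitEllipse(cc[0]); 
    return ((e[0][0]+.5)/up-.5+x0,(e[0][1]+.5)/up-.5+y0),(e[1][0]/up,e[1][1]/up),e[2],(g,cc[0],e)
E
python3 - <<'E'
import pickle,numpy as np,cv2
from h import *
T=pickle.load(open("pics/top0.pkl","rb"));S=pickle.load(open("pics/side0.pkl","rb"))
vis=[]
for n,bt,tt,bs,ts in [("L",(190,272,226,308),165,(300,264,338,297),185),("R",(403,262,439,300),165,(376,158,410,186),175),("H",(326,190,354,228),185,(296,164,325,194),160)]:
    et=rim(T,bt,tt);es=rim(S,bs,ts)
    print(n,et[:3],es[:3])
    if n!="H": print(plane(T,*et[0],.076),plane(S,*es[0],.076))
    print(tri(ray(T,*et[0]),ray(S,*es[0])))
    for e in (et,es):
        g=e[3][0].astype(np.uint8).copy();cv2.ellipse(g,e[3][2],(255,0,0),1);vis.append(cv2.resize(g[:,:,::-1],(260,260)))
cv2.imwrite("pics/rim0.png",np.vstack([np.hstack(vis[0::2]),np.hstack(vis[1::2])]))
E
```

```text
L ((207.32003911336264, 291.9112180074056), (27.891082763671875, 28.478009541829426), 14.547176361083984) ((311.32666397094727, 273.1662540435791), (7.9581648508707685, 21.18061701456706), 52.969940185546875)
[0.42070345 0.25106432 0.076     ] [0.44136364 0.24539243 0.076     ]
(array([0.42892679, 0.25267704, 0.08712684]), [np.float64(0.00821214425974369), np.float64(0.0082121442597436)])
R ((422.6488863627116, 282.41470591227215), (21.612253824869793, 29.607035319010418), 15.58849048614502) ((402.74353790283203, 167.9077351888021), (2.876208941141764, 8.125718434651693), 157.3172149658203)
[ 0.44098508 -0.27773929  0.076     ] [ 0.41586355 -0.2885874   0.076     ]
(array([ 0.42825637, -0.28344735,  0.07432651]), [np.float64(0.013502743549378825), np.float64(0.013502743549378783)])Traceback (most recent call last):
  File "<stdin>", line 6, in <module>
  File "h.py", line 19, in rim
    k=max(cs,key=lambda q:cv2.boundingRect(q)[2]*cv2.boundingRect(q)[3]); h=cv2.convexHull(k)
ValueError: max() iterable argument is empty
```

```bash
python3 - <<'E'
import pickle,numpy as np
T=pickle.load(open("pics/top0.pkl","rb"));S=pickle.load(open("pics/side0.pkl","rb"))
g=lambda c,r,a,b:print(r,c["pixels"][r,a:b].min(1).tolist() if 0 else [tuple(map(int,x)) for x in c["pixels"][r,a:b:1]])
g(T,291,191,199);g(T,281,432,440);g(T,213,326,336);g(T,213,350,358)
g(S,284,303,312);g(S,180,378,386)
g(S,184,318,326); g(S,178,300,310)
E
```

```text
291 [(138, 141, 145), (136, 140, 143), (149, 154, 157), (179, 185, 191), (179, 182, 187), (136, 128, 124), (116, 103, 91), (116, 103, 92)]
281 [(163, 154, 147), (181, 179, 170), (164, 165, 158), (138, 142, 142), (129, 133, 136), (133, 137, 139), (134, 137, 141), (133, 137, 138)]
213 [(176, 156, 137), (167, 148, 132), (153, 135, 120), (159, 142, 124), (174, 154, 137), (184, 162, 143), (193, 170, 150), (200, 178, 156), (206, 184, 162), (214, 190, 168)]
213 [(128, 113, 101), (131, 117, 103), (170, 153, 134), (178, 155, 136), (127, 105, 89), (82, 58, 42), (82, 58, 45), (93, 76, 68)]
284 [(152, 157, 159), (122, 116, 111), (112, 98, 89), (115, 101, 90), (103, 91, 81), (221, 219, 193), (201, 193, 170), (161, 149, 132), (146, 130, 115)]
180 [(154, 159, 159), (153, 158, 159), (152, 157, 158), (153, 157, 158), (125, 123, 119), (102, 91, 82), (103, 91, 81), (107, 94, 84)]
184 [(233, 224, 213), (212, 190, 170), (178, 169, 160), (156, 160, 159), (153, 158, 158), (151, 156, 157), (150, 156, 157), (152, 157, 157)]
178 [(160, 141, 125), (156, 137, 121), (152, 134, 117), (148, 130, 114), (131, 116, 103), (234, 224, 201), (238, 222, 196), (186, 164, 145), (151, 132, 116), (149, 132, 116)]
```

```bash
python3 - <<'E'
s=open('h.py').read()
s=s.replace("m=(g.min(2)>thr).astype(np.uint8)","m=(g[...,0]>thr).astype(np.uint8)").replace("h=cv2.convexHull(k)","h=cv2.convexHull(np.vstack([q for q in cs if len(q)>25]))")
open('h.py','w').write(s)
E
cat > m0.py <<'E'
import pickle,numpy as np,cv2
from h import *
T=pickle.load(open("pics/top0.pkl","rb"));S=pickle.load(open("pics/side0.pkl","rb"))
vis=[]
for n,bt,tt,bs,ts in [("L",(190,272,226,308),158,(302,267,337,300),172),("R",(403,262,439,300),158,(378,162,409,192),172),("H",(324,195,356,230),140,(300,164,326,194),205)]:
    et=rim(T,bt,tt);es=rim(S,bs,ts)
    print(n,et[:3],es[:3])
    if n!="H": print(plane(T,*et[0],.076),plane(S,*es[0],.076))
    print(tri(ray(T,*et[0]),ray(S,*es[0])))
    for e in (et,es):
        g=e[3][0].astype(np.uint8).copy();cv2.ellipse(g,e[3][2],(255,0,0),1);cv2.drawContours(g,[e[3][1]],-1,(0,0,255),1);vis.append(cv2.resize(g[:,:,::-1],(260,260)))
cv2.imwrite("pics/rim0.png",np.vstack([np.hstack(vis[0::2]),np.hstack(vis[1::2])]))
E
python3 m0.py
```

```text
L ((207.32335408528647, 291.8802897135417), (28.291641235351562, 28.880414326985676), 13.370628356933594) ((319.3061243693034, 277.78663635253906), (21.52655792236328, 30.62933603922526), 96.64168548583984)
[0.42077823 0.25105714 0.076     ] [0.41902621 0.24949679 0.076     ]
(array([0.41979757, 0.25051291, 0.0766014 ]), [np.float64(0.0011148783864301992), np.float64(0.0011148783864300667)])
R ((420.12485758463544, 281.4996198018392), (27.968994140625, 29.060262044270832), 150.73770141601562) ((392.7832450866699, 167.98272196451822), (12.855238596598307, 23.99218241373698), 97.24950408935547)
[ 0.44323755 -0.27163838  0.076     ] [ 0.44093137 -0.27286113  0.076     ]
(array([ 0.44204601, -0.27217204,  0.0759508 ]), [np.float64(0.0012811725507655492), np.float64(0.0012811725507656173)])
H ((339.1814308166504, 211.37384160359701), (28.29174041748047, 31.629526774088543), 178.08721923828125) ((312.3810043334961, 174.66675567626953), (16.303802490234375, 23.86553955078125), 124.7564468383789)
(array([ 0.61047024, -0.07415704,  0.10672116]), [np.float64(0.004201974299429075), np.float64(0.004201974299429457)])
```

View pics/rim0.png

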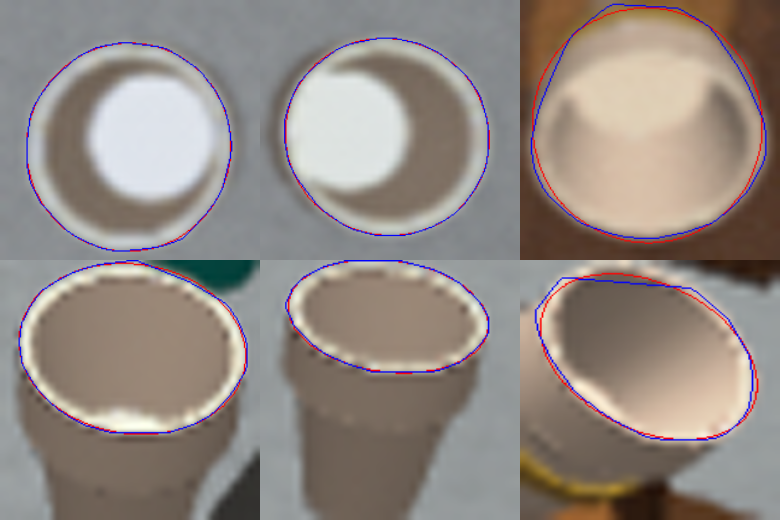

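```bash
python3 - <<'E'
import cv2,numpy as np,pickle
from h import *
T=pickle.load(open("pics/top0.pkl","rb"));S=pickle.load(open("pics/side0.pkl","rb"))
def crop(c,x0,y0,w,h,s):
    I=cv2.resize(c["pixels"][y0:y0+h,x0:x0+w,::-1],None,fx=s,fy=s,interpolation=cv2.INTER_CUBIC)
    for i in range(0,w,10): cv2.putText(I,str(x0+i),(i*s,10),0,.35,(0,255,255),1);cv2.line(I,(i*s,0),(i*s,I.shape[0]),(0,255,255) ,1) if 0 else None
    for j in range(10,h,10): cv2.putText(I,str(y0+j),(0,j*s),0,.35,(0,255,255),1)
    return I
a=crop(T,304,176,66,72,8);cv2.imwrite("pics/st.png",a)
b=crop(S,268,160,76,64,8);cv2.imwrite("pics/ss.png",b)
# base plate mask
I=T["pixels"].astype(int);m=((I[...,0]<115)&(I[...,0]-I[...,2]>12)).astype(np.uint8);m[:, :300]=0;m[:,372:]=0;m[:178]=0;m[250:]=0
cs,_=cv2.findContours(m,cv2.RETR_EXTERNAL,cv2.CHAIN_APPROX_NONE);k=cv2.convexHull(np.vstack(cs));print(cv2.minAreaRect(k));
p=cv2.approxPolyDP(k,4,True)[:,0];print(p.tolist());print([plane(T,*q,.014).round(4).tolist() for q in p])
for c in (T,S): print(-np.array(c["R"]).T@c["t"])
W=pickle.load(open("pics/wrist0.pkl","rb"))
from workcell import ctrl
s=ctrl.state();Rt=s["tool_rot"]; C=-np.array(W["R"]).T@W["t"];print("cam in tool",Rt.T@(C-s["position"]),(np.array(W["R"])@Rt).round(3))
E
```

```text
((335.21380615234375, 210.93450927734375), (44.92760467529297, 57.799659729003906), 4.763641834259033)
[[316, 183], [359, 187], [355, 241], [311, 237]]
[[0.7005, -0.0243, 0.014], [0.689, -0.1383, 0.014], [0.546, -0.1242, 0.014], [0.5571, -0.0091, 0.014]]
[0.49749225 0.06781162 1.20060779]
[0.06213486 1.06204673 0.92861054]
cam in tool [ 0.07109693  0.00044204 -0.16888099] [[ 0.     1.    -0.   ]
 [-0.96   0.    -0.278]
 [-0.278  0.     0.96 ]]
```

View pics/st.png

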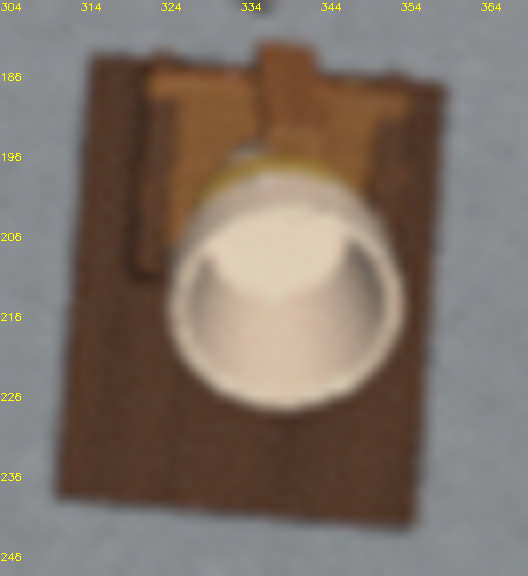

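View pics/ss.png

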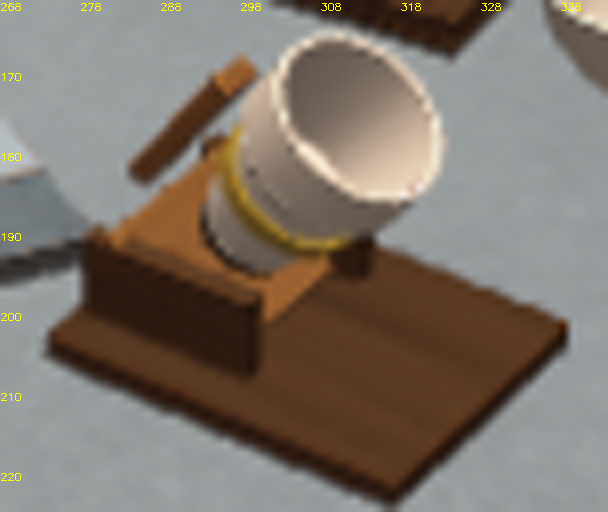

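```bash
cat > held.py <<'E'
import numpy as np,pickle
from h import *
T=pickle.load(open("pics/top0.pkl","rb"));S=pickle.load(open("pics/side0.pkl","rb"))
yaw=-0.1;ex=np.array([np.cos(yaw),np.sin(yaw),0]);ey=np.array([-np.sin(yaw),np.cos(yaw),0]);a=-np.sin(np.radians(34))*ex+np.cos(np.radians(34))*np.array([0,0,1.])
O=np.array([.6132,-.0730,0])
o,d=ray(S,312.2,174.3);l=np.dot(O-o,ey)/np.dot(d,ey);P=o+l*d
print("side&plane",P,"foot",P-.076*a)
u=np.cross(ey,a)
for X in (P,tri(ray(S,312.2,174.3),ray(T,339.5,213.4))[0]):
  c=[X+.034*(np.cos(t)*ey+np.sin(t)*u) for t in np.linspace(0,6.283,80)]
  print(X,(X-O)@ex,(X-O)@ey,"foot",X-.076*a)
  for k in (T,S):
    q=np.array([proj(k,x) for x in c]);print(q.min(0),q.max(0),q.mean(0))
E
python3 held.py
```

```text
side&plane [ 0.60551249 -0.07222868  0.11014636] foot [ 0.64779883 -0.07647146  0.0471395 ]
[ 0.60551249 -0.07222868  0.11014636] -0.007726112742300699 7.979727989493313e-17 foot [ 0.64779883 -0.07647146  0.0471395 ]
[325.24569799 202.29745673] [353.48103256 227.0393498 ] [339.17037969 214.73748351]
[301.47257875 163.76572525] [322.73970822 185.01631294] [312.06879433 174.41268565]
[ 0.60777626 -0.07348583  0.10885916] -0.005348138641257617 -0.00102487257341104 foot [ 0.65006261 -0.07772862  0.04585231]
[325.69637715 201.42406922] [353.89438335 226.15628406] [339.60284928 213.85909134]
[300.94545136 163.72798311] [322.18601266 184.94179062] [311.52838008 174.356589  ]
```

Results so far:
- Right cup (R) rim: (0.442,-0.272)
- Left cup (L) rim: (0.420,0.2505)
- Stand yaw: about -0.10
- Held rim: about (0.606,-0.073,0.110)

I'll take the right cup first, with the jaws turned to the stand's yaw.

```bash
python3 -m inch '{"dp":[[0,0,0],[0,0,0],[0,0,0],[27.5,-43.7,10],[27.5,-43.7,10],[27.5,-43.7,10],[27.5,-43.7,10],[27.5,-43.7,10],[27.5,-43.7,10],[0,0,0]],"twist":[[0,0,0.1843],[0,0,0.1843],[0,0,0.1843],[0,0,0],[0,0,0],[0,0,0],[0,0,0],[0,0,0],[0,0,0],[0,0,0]],"fingers":[100,100,100,100,100,100,100,100,100,100]}' 60
cat > go.py <<'E'
import sys,numpy as np
from workcell import ctrl
from h import *
s=ctrl.state();R=s["tool_rot"];print("t",s["t"],"p",s["position"].round(4),"z",R[:,2].round(3),"x",R[:,0].round(3),"F",s["ft_force"].round(1),"Ftool",(R.T@s["ft_force"]).round(1),"w",round(s["grip_width"],3))
if len(sys.argv)>3:
    d=np.array(list(map(float,sys.argv[1:4])))-s["position"];print("dp mm",(R.T@d*1000).round(1))
E
python3 go.py 0.442 -0.272 0.046
python3 - <<'E'
from workcell import ctrl
import cv2
c=ctrl.camera("wrist");cv2.imwrite("pics/w1.png",c["pixels"][:,:,::-1])
import pickle;pickle.dump(c,open("pics/w1.pkl","wb"))
E
```

```text
t: 1.4
position: [0.4428, -0.2692, 0.1433]
tool_rot: [[0.995, -0.095, -0.001], [-0.095, -0.995, 0.002], [-0.002, -0.002, -1.0]]
ft_force: [-0.1, -0.7, -0.8]
grip_width: 0.996
t 1.4 p [ 0.4428 -0.2692  0.1433] z [-0.001  0.002 -1.   ] x [ 0.995 -0.095 -0.002] F [-0.1 -0.7 -0.8] Ftool [-0.   0.7  0.8] w 0.996
dp mm [-0.4  3.1 97.3]
```

View pics/w1.png

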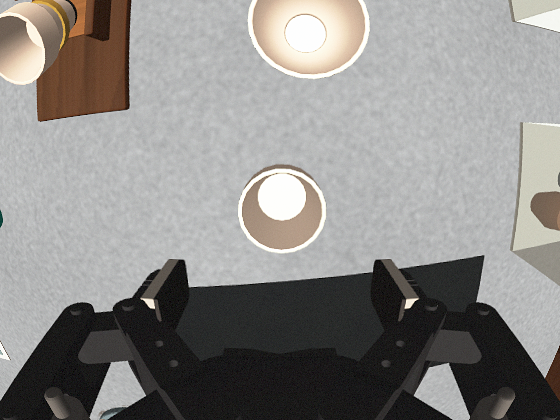

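The wrist picture shows the right cup ahead of the fingers, with its rim centred near (282,209). I'll cross-check its position from that.

```bash
cat >> h.py <<'E'
def rayF(c,u,v):
    x,y=(u-c["cx"])/c["fx"],(v-c["cy"])/c["fy"];th=np.hypot(x,y)
    d=np.array([np.sin(th)*x/th,np.sin(th)*y/th,np.cos(th)]) if th>1e-9 else np.array([0,0,1.])
    R=np.array(c["R"]);return -R.T@np.array(c["t"]),R.T@d
def planeF(c,u,v,z):
    o,d=rayF(c,u,v);return o+d*(z-o[2])/d[2]
E
python3 - <<'E'
import pickle
from h import *
c=pickle.load(open("pics/w1.pkl","rb"))
e=rim(c,(232,160,332,258),205,3);print(e[:2])
k=e[3][1][:,0]/3.0+[232,160]
P=np.array([planeF(c,*q,.076) for q in k]);(x,y),r=cv2.minEnclosingCircle(P[:,:2].astype(np.float32));print(x,y,r)
# held rim extents
E
```

```text
((281.6048329671224, 210.65530395507812), (84.83223470052083, 88.739990234375))
0.44168782234191895 -0.2711816430091858 0.03430585563182831
```

```bash
python3 -m inch '{"dp":[[-0.7,2.5,20],[0,0,25],[0,0,25],[0,0,20],[0,0,6],[0,0,0]],"twist":[[0,0,0],[0,0,0],[0,0,0],[0,0,0],[0,0,0],[0,0,0]],"fingers":[100,100,100,100,100,100]}' 60
python3 - <<'E'
from workcell import ctrl
import cv2,numpy as np
a=ctrl.camera("side")["pixels"];b=ctrl.camera("wrist")["pixels"]
I=cv2.resize(a[120:220,340:440,::-1],(400,400),interpolation=cv2.INTER_CUBIC);cv2.imwrite("pics/w2.png",np.hstack([I,cv2.resize(b[:,:,::-1],(400,300))[0:300] if 0 else cv2.resize(b[:,80:480,::-1],(400,400))]))
E
python3 go.py 0.4417 -0.2712 0.046
```

```text
t: 2.2
position: [0.4407, -0.2759, 0.0487]
tool_rot: [[0.995, -0.101, -0.0], [-0.101, -0.995, -0.0], [-0.0, 0.0, -1.0]]
ft_force: [0.3, 0.1, 0.5]
grip_width: 0.997
t 2.3 p [ 0.4414 -0.276   0.0495] z [ 0.001 -0.001 -1.   ] x [ 0.995 -0.1    0.001] F [-0.6  0.2 -0.4] Ftool [-0.6 -0.1  0.4] w 1.003
dp mm [-0.2 -4.8  3.5]
```

View pics/w2.png

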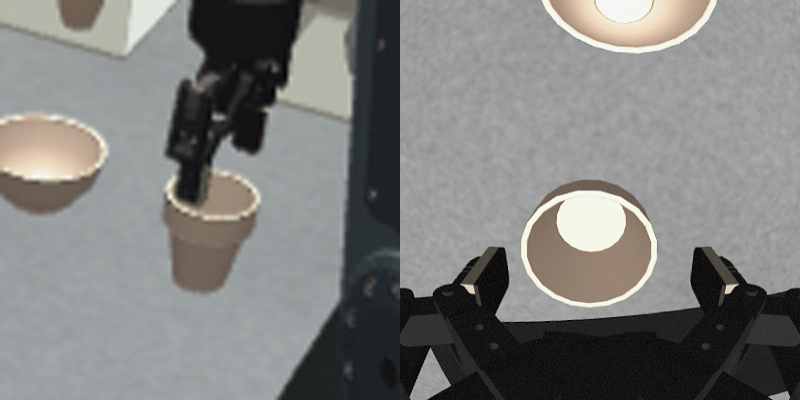

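```bash
python3 - <<'E'
import pickle
from h import *
S=pickle.load(open("pics/side0.pkl","rb"))
o,d=ray(S,388.2,170.3)
for y in (-.23,-.234,-.225): l=(y-o[1])/d[1];print(o+l*d)
E
```

```text
[ 0.44094177 -0.23        0.09148817]
[ 0.4421145  -0.234       0.08889656]
[ 0.43947585 -0.225       0.09472769]
```

```bash
python3 - <<'E'
from workcell import ctrl
import cv2,numpy as np
c=ctrl.camera("side");a=c["pixels"]
I=cv2.resize(a[130:200,360:430,::-1],(700,600),interpolation=cv2.INTER_CUBIC)
cv2.imwrite("pics/w3.png",I)
from h import proj
print([np.round((np.array(proj(c,np.array([.4414,-.276+.0425,z])))-[360,130])*[10,600/70]) for z in (.05,.0625,.09)])
E
```

```text
[array([266., 443.]), array([272., 412.]), array([284., 344.])]
```

View pics/w3.png

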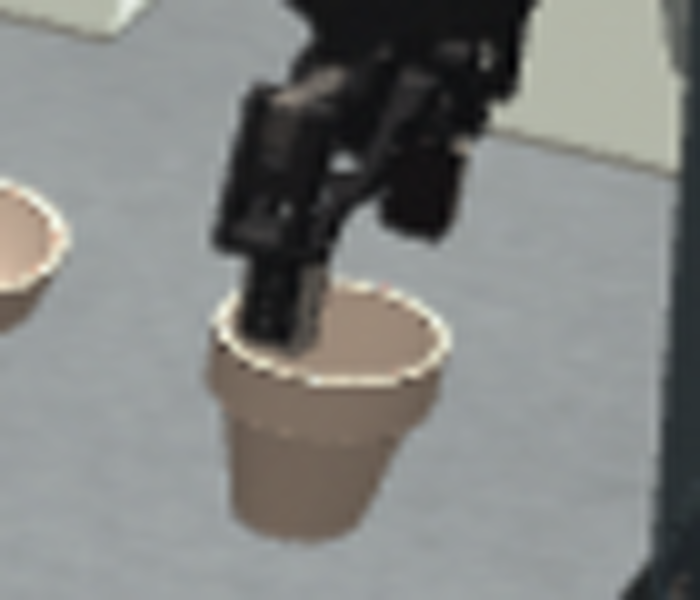

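```bash
python3 - <<'E'
import pickle
from h import *
c=pickle.load(open("pics/w1.pkl","rb"))
Rct=np.array([[0,1,0],[-.9606,0,-.278],[-.278,0,.9606]])
for u,v in ((184,261),(188,297),(374,261),(372,297),(164,261)):
    x,y=(u-c["cx"])/c["fx"],(v-c["cy"])/c["fy"];th=np.hypot(x,y)
    d=Rct.T@np.array([np.sin(th)*x/th,np.sin(th)*y/th,np.cos(th)])
    for h in (.0425,.057): print(u,v,np.array([.0711,0,-.1689])+d*h/abs(d[1]))
E
```

```text
184 261 [ 0.00960174 -0.0425     -0.04147744]
184 261 [-0.01138002 -0.057       0.00199614]
188 297 [-0.00859384 -0.0425     -0.042592  ]
188 297 [-0.0357835  -0.057       0.00050132]
374 261 [ 0.0091539   0.0425     -0.04052686]
374 261 [-0.01198065  0.057       0.00327104]
372 297 [-0.00741222  0.0425     -0.04452611]
372 297 [-0.03419874  0.057      -0.00209267]
164 261 [ 0.02071669 -0.0425     -0.06513037]
164 261 [ 0.00352709 -0.057      -0.02972661]
```

```bash
python3 -m inch '{"dp":[[0,-4.8,0],[0,0,9],[0,0,9],[0,0,0],[0,0,0]],"twist":[[0,0,0],[0,0,0],[0,0,0],[0,0,0],[0,0,0]],"fingers":[100,100,100,100,100]}' 60
cat > snap.py <<'E'
import sys,cv2,numpy as np,pickle
from workcell import ctrl
n=sys.argv[1];x,y,w,h=map(int,sys.argv[2:6])
c=ctrl.camera("side");b=ctrl.camera("wrist");pickle.dump((c,b),open(f"pics/{n}.pkl","wb"))
I=cv2.resize(c["pixels"][y:y+h,x:x+w,::-1],(400,400),interpolation=cv2.INTER_CUBIC)
cv2.imwrite(f"pics/{n}.png",np.hstack([I,b["pixels"][10:410,80:480,::-1]]))
E
python3 snap.py s1 360 130 70 70
python3 go.py 0.4417 -0.2712 0.025
```

```text
t: 2.98
position: [0.4414, -0.2702, 0.0303]
tool_rot: [[0.995, -0.1, -0.0], [-0.1, -0.995, 0.0], [-0.0, -0.0, -1.0]]
ft_force: [-1.1, -0.0, -0.2]
grip_width: 0.999
t 3.075 p [ 0.4416 -0.2705  0.0307] z [ 0. -0. -1.] x [ 0.995 -0.1    0.   ] F [ 0.3  0.  -0.4] Ftool [ 0.3 -0.1  0.4] w 0.999
dp mm [0.1 0.7 5.7]
```

View pics/s1.png

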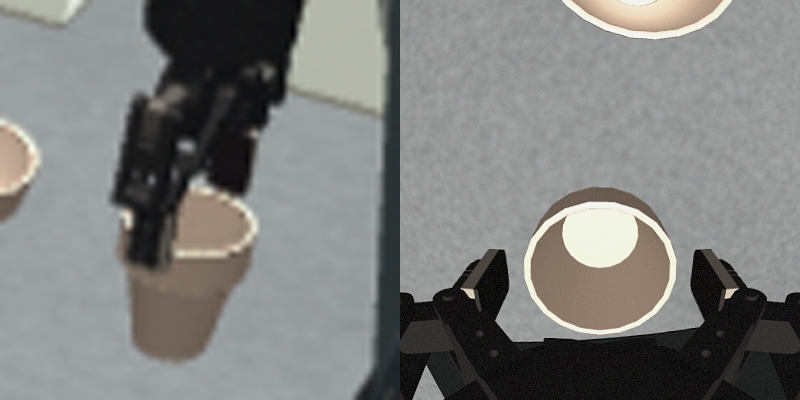

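```bash
python3 -m inch '{"dp":[[0,0.5,6],[0,0,4.5],[0,0,0],[0,0,0],[0,0,0],[0,0,0],[0,0,0],[0,0,0]],"twist":[[0,0,0],[0,0,0],[0,0,0],[0,0,0],[0,0,0],[0,0,0],[0,0,0],[0,0,0]],"fingers":[100,100,100,60,60,60,60,60]}' 60
python3 snap.py s2 360 130 70 70
python3 go.py 0.4417 -0.2712 0.025
```

```text
t: 4.08
position: [0.442, -0.2711, 0.0207]
tool_rot: [[0.995, -0.1, 0.001], [-0.1, -0.995, -0.001], [0.001, 0.001, -1.0]]
ft_force: [0.7, 1.7, 6.1]
grip_width: 0.78
t 4.175 p [ 0.442  -0.271   0.0207] z [ 0.001 -0.001 -1.   ] x [ 0.995 -0.1    0.001] F [0.  0.9 4.8] Ftool [-0.  -0.9 -4.8] w 0.778
dp mm [-0.3  0.2 -4.3]
```

View pics/s2.png

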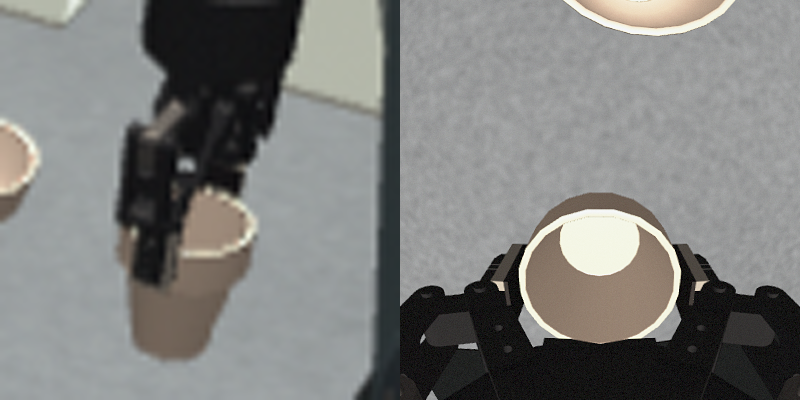

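Grip is good: opening 0.778, pads on the band, fingertips just above its lower edge. Next I'll lift and tilt.

```bash
python3 -m inch '{"dp":[[0,0,-20],[0,0,-40],[0,0,-50],[0,0,-50],[0,0,0],[0,0,0],[0,0,0],[0,0,0],[0,0,0],[0,0,0]],"twist":[[0,0,0],[0,0,0],[0,0,0],[0,0,0],[0,0.148,0],[0,0.148,0],[0,0.148,0],[0,0.149,0],[0,0,0],[0,0,0]],"fingers":[60,60,60,60,60,60,60,60,60,60]}' 60
python3 go.py 0.561 -0.0685 0.177
```

```text
t: 5.42
position: [0.4414, -0.2717, 0.1806]
tool_rot: [[0.826, -0.101, 0.554], [-0.083, -0.995, -0.057], [0.557, 0.001, -0.83]]
ft_force: [-0.3, -0.2, -1.1]
grip_width: 0.781
t 5.425 p [ 0.4414 -0.2717  0.1806] z [ 0.554 -0.057 -0.83 ] x [ 0.826 -0.083  0.557] F [-0.3 -0.2 -1.1] Ftool [-0.8  0.2  0.7] w 0.781
dp mm [  79.8 -214.2   57.7]
```

```bash
python3 -m inch '{"dp":[[16,-42.8,11.5],[16,-42.8,11.5],[16,-42.8,11.5],[16,-42.8,11.5],[16,-42.8,11.5],[0,0,0],[0,0,0],[0,0,0]],"twist":[[0,0,0],[0,0,0],[0,0,0],[0,0,0],[0,0,0],[0,0,0],[0,0,0],[0,0,0]],"fingers":[60,60,60,60,60,60,60,60]}' 60
python3 go.py 0.561 -0.0685 0.177
python3 snap.py s3 250 110 120 120
```

```text
t: 6.42
position: [0.561, -0.0687, 0.1773]
tool_rot: [[0.825, -0.101, 0.556], [-0.084, -0.995, -0.057], [0.559, 0.0, -0.829]]
ft_force: [0.5, -0.3, -0.7]
grip_width: 0.779
t 6.425 p [ 0.561  -0.0687  0.1773] z [ 0.556 -0.057 -0.829] x [ 0.825 -0.084  0.559] F [ 0.5 -0.3 -0.7] Ftool [0.  0.2 0.9] w 0.779
dp mm [-0.1 -0.2  0.2]
```

View pics/s3.png

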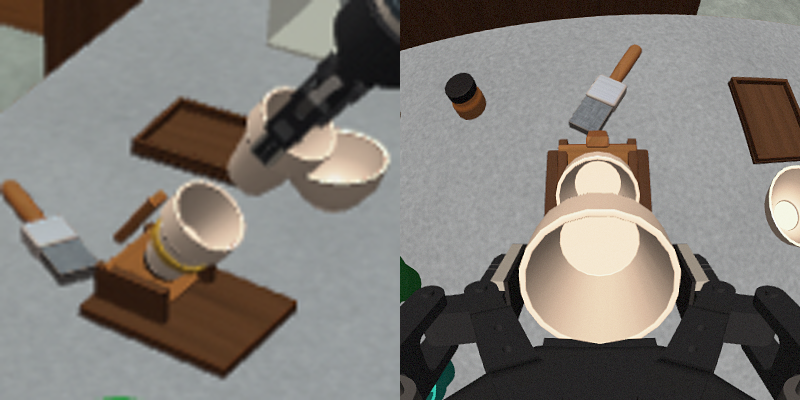

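The side view shows the cup held in line above the held mouth. In the wrist view the held mouth is centred at column ~597 and the gripped cup at ~600, with the held rim's far edge at row ~155. I'll check the offset with that.

```bash
python3 - <<'E'
import pickle,cv2
from h import *
c,w=pickle.load(open("pics/s3.pkl","rb"))
I=w["pixels"][140:215,210:350,::-1];I=cv2.resize(I,None,fx=5,fy=5,interpolation=cv2.INTER_CUBIC)
def projF(c,X):
    p=np.array(c["R"])@X+np.array(c["t"]);r=np.hypot(p[0],p[1]);th=np.arctan2(r,p[2]);return np.array([c["fx"]*th*p[0]/r+c["cx"],c["fy"]*th*p[1]/r+c["cy"]])
yaw=-.1;ex=np.array([np.cos(yaw),np.sin(yaw),0]);ey=np.array([-np.sin(yaw),np.cos(yaw),0]);a=-np.sin(np.radians(34))*ex+np.cos(np.radians(34))*np.array([0,0,1.]);u=np.cross(ey,a)
P=np.array([.606,-.073,.110])
for t in np.linspace(0,6.28,120):
    q=(projF(w,P+.034*(np.cos(t)*ey+np.sin(t)*u))-[210,140]+.5)*5;cv2.circle(I,tuple(int(v) for v in q),1,(0,0,255),-1)
    q=(projF(w,P-.048*a+.022*(np.cos(t)*ey+np.sin(t)*u))-[210,140]+.5)*5;cv2.circle(I,tuple(int(v) for v in q),1,(255,0,0),-1)
cv2.imwrite("pics/ov.png",I)
E
```

```text
(no output)
```

View pics/ov.png

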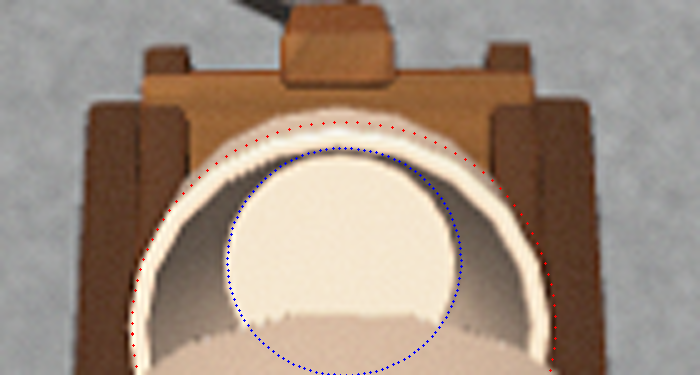

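```bash
python3 -m inch '{"dp":[[-0.7,-0.3,10],[0,0,15],[0,0,15],[0,0,15],[0,0,10],[0,0,0],[0,0,0]],"twist":[[0,0,0],[0,0,0],[0,0,0],[0,0,0],[0,0,0],[0,0,0],[0,0,0]],"fingers":[60,60,60,60,60,60,60]}' 60
python3 go.py 0.6212 -0.0746 0.0874
```

```text
t: 7.4
position: [0.5964, -0.0712, 0.1229]
tool_rot: [[0.825, -0.1, 0.556], [-0.083, -0.995, -0.056], [0.559, 0.0, -0.829]]
ft_force: [-0.3, -0.8, -1.0]
grip_width: 0.78
t 7.4 p [ 0.5964 -0.0712  0.1229] z [ 0.556 -0.056 -0.829] x [ 0.825 -0.083  0.559] F [-0.3 -0.8 -1. ] Ftool [-0.7  0.8  0.7] w 0.78
dp mm [ 0.9  0.9 43.4]
```

```bash
python3 -m inch '{"dp":[[0,0,10],[0,0,8],[0,0,6],[0,0,4],[0,0,2],[0,0,0],[0,0,0]],"twist":[[0,0,0],[0,0,0],[0,0,0],[0,0,0],[0,0,0],[0,0,0],[0,0,0]],"fingers":[60,60,60,60,60,60,60]}' 60
python3 go.py 0.6212 -0.0746 0.0874; python3 snap.py s4 250 110 120 120
```

```text
t: 8.28
position: [0.6131, -0.0727, 0.098]
tool_rot: [[0.825, -0.1, 0.556], [-0.083, -0.995, -0.056], [0.559, 0.0, -0.829]]
ft_force: [-0.7, 0.6, -0.8]
grip_width: 0.78
t 8.275 p [ 0.6131 -0.0727  0.098 ] z [ 0.556 -0.056 -0.829] x [ 0.825 -0.083  0.559] F [-0.7  0.6 -0.8] Ftool [-1.1 -0.6  0.3] w 0.78
dp mm [ 0.9  1.1 13.4]
```

View pics/s4.png

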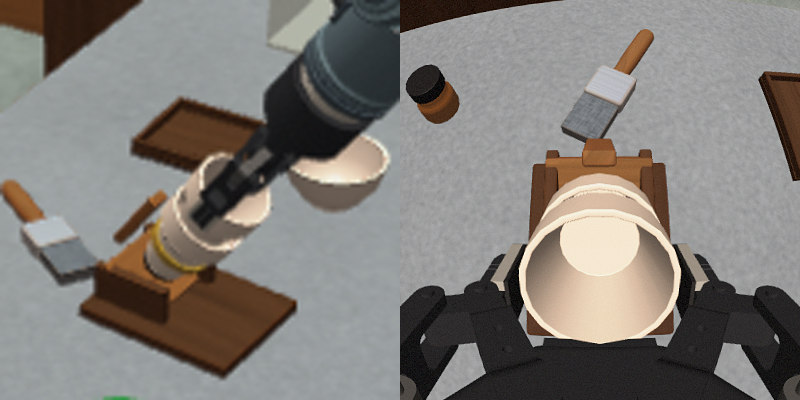

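The side view shows the cup well inside the held cup and coaxial with it, without contact. I'll approach slowly.

```bash
python3 -m inch '{"dp":[[0,0,3],[0,0,3],[0,0,2],[0,0,1],[0,0,0]],"twist":[[0,0,0],[0,0,0],[0,0,0],[0,0,0],[0,0,0]],"fingers":[60,60,60,60,60]}' 60
python3 go.py 0.6212 -0.0746 0.0874
```

```text
t: 9.0
position: [0.618, -0.0731, 0.0902]
tool_rot: [[0.825, -0.1, 0.556], [-0.083, -0.995, -0.056], [0.559, -0.0, -0.829]]
ft_force: [0.4, 0.6, -1.3]
grip_width: 0.776
t 9.0 p [ 0.618  -0.0731  0.0902] z [ 0.556 -0.056 -0.829] x [ 0.825 -0.083  0.559] F [ 0.4  0.6 -1.3] Ftool [-0.4 -0.6  1.2] w 0.776
dp mm [1.1 1.1 4.2]
```

```bash
python3 -m inch '{"dp":[[0,0,1],[0,0,1],[0,0,1],[0,0,0]],"twist":[[0,0,0],[0,0,0],[0,0,0],[0,0,0]],"fingers":[60,60,60,60]}' 60
python3 go.py 0.6212 -0.0746 0.0874
```

```text
t: 9.5
position: [0.6197, -0.0733, 0.0878]
tool_rot: [[0.825, -0.1, 0.556], [-0.083, -0.995, -0.056], [0.559, -0.0, -0.829]]
ft_force: [-0.4, -0.1, -2.1]
grip_width: 0.779
t 9.5 p [ 0.6197 -0.0733  0.0878] z [ 0.556 -0.056 -0.829] x [ 0.825 -0.083  0.559] F [-0.4 -0.1 -2.1] Ftool [-1.5  0.2  1.5] w 0.779
dp mm [1.1 1.2 1.2]
```

```bash
python3 -m inch '{"dp":[[0,0,1],[0,0,1],[0,0,0]],"twist":[[0,0,0],[0,0,0],[0,0,0]],"fingers":[60,60,60]}' 60
python3 go.py 0.6212 -0.0746 0.0874
```

```text
t: 9.88
position: [0.6209, -0.0734, 0.0864]
tool_rot: [[0.825, -0.1, 0.556], [-0.083, -0.995, -0.056], [0.559, 0.0, -0.829]]
ft_force: [-3.3, 0.8, 3.8]
grip_width: 0.777
t 9.875 p [ 0.6209 -0.0734  0.0864] z [ 0.556 -0.056 -0.829] x [ 0.825 -0.083  0.559] F [-3.3  0.8  3.8] Ftool [-0.7 -0.5 -5. ] w 0.777
dp mm [ 0.9  1.2 -0.6]
```

Contact came at the predicted depth. I'll keep pressing along the slope.

```bash
python3 -m inch '{"dp":[[0,0,1],[0,0,1],[0,0,0]],"twist":[[0,0,0],[0,0,0],[0,0,0]],"fingers":[60,60,60]}' 60
python3 go.py 0.6212 -0.0746 0.0874
python3 -m inch '{"dp":[[0,0,1],[0,0,0]],"twist":[[0,0,0],[0,0,0]],"fingers":[60,60]}' 60
python3 go.py 0.6212 -0.0746 0.0874
```

```text
t: 10.25
position: [0.622, -0.0735, 0.0846]
tool_rot: [[0.825, -0.1, 0.556], [-0.083, -0.995, -0.056], [0.559, -0.0, -0.829]]
ft_force: [-3.5, 0.4, 3.6]
grip_width: 0.774
t 10.25 p [ 0.622  -0.0735  0.0846] z [ 0.556 -0.056 -0.829] x [ 0.825 -0.083  0.559] F [-3.5  0.4  3.6] Ftool [-0.9 -0.  -5. ] w 0.774
dp mm [ 1.   1.1 -2.8]
t: 10.5
position: [0.6226, -0.0736, 0.0837]
tool_rot: [[0.825, -0.1, 0.556], [-0.083, -0.995, -0.056], [0.559, -0.0, -0.829]]
ft_force: [-4.4, 1.2, 4.1]
grip_width: 0.777
t 10.5 p [ 0.6226 -0.0736  0.0837] z [ 0.556 -0.056 -0.829] x [ 0.825 -0.083  0.559] F [-4.4  1.2  4.1] Ftool [-1.4 -0.7 -5.9] w 0.777
dp mm [ 1.   1.1 -3.8]
```

```bash
python3 -m inch '{"dp":[[0,0,0.8],[0,0,0.8],[0,0,0]],"twist":[[0,0,0],[0,0,0],[0,0,0]],"fingers":[60,60,60]}' 60
python3 go.py 0.6212 -0.0746 0.0874

```

```text
t: 10.88
position: [0.6235, -0.0737, 0.0824]
tool_rot: [[0.825, -0.1, 0.556], [-0.083, -0.995, -0.056], [0.559, -0.0, -0.829]]
ft_force: [-2.5, 0.8, 3.5]
grip_width: 0.778
t 10.875 p [ 0.6235 -0.0737  0.0824] z [ 0.556 -0.056 -0.829] x [ 0.825 -0.083  0.559] F [-2.5  0.8  3.5] Ftool [-0.2 -0.5 -4.4] w 0.778
dp mm [ 1.   1.1 -5.4]
```

```bash
python3 -m inch '{"dp":[[0,0,0.8],[0,0,0.8],[0,0,0]],"twist":[[0,0,0],[0,0,0],[0,0,0]],"fingers":[60,60,60]}' 60
python3 go.py 0.6212 -0.0746 0.0874

```

```text
t: 11.25
position: [0.6244, -0.0738, 0.0813]
tool_rot: [[0.825, -0.1, 0.556], [-0.083, -0.995, -0.056], [0.559, 0.0, -0.829]]
ft_force: [-7.7, 1.5, 6.6]
grip_width: 0.776
t 11.25 p [ 0.6244 -0.0738  0.0813] z [ 0.556 -0.056 -0.829] x [ 0.825 -0.083  0.559] F [-7.7  1.5  6.6] Ftool [-2.8 -0.7 -9.9] w 0.776
dp mm [ 0.8  1.1 -6.8]
```

```bash
python3 -m inch '{"dp":[[0,0,0.5],[0,0,0]],"twist":[[0,0,0],[0,0,0]],"fingers":[60,60]}' 60
python3 go.py 0.6212 -0.0746 0.0874

```

```text
t: 11.5
position: [0.6247, -0.0738, 0.0811]
tool_rot: [[0.825, -0.1, 0.556], [-0.083, -0.995, -0.056], [0.559, 0.0, -0.829]]
ft_force: [-9.1, 1.1, 8.7]
grip_width: 0.777
t 11.5 p [ 0.6247 -0.0738  0.0811] z [ 0.556 -0.056 -0.829] x [ 0.825 -0.083  0.559] F [-9.1  1.1  8.7] Ftool [ -2.7  -0.2 -12.4] w 0.777
dp mm [ 0.7  1.1 -7.1]
```

```bash
python3 -m inch '{"dp":[[0,0,0.5],[0,0,0]],"twist":[[0,0,0],[0,0,0]],"fingers":[60,60]}' 60
python3 go.py 0.6212 -0.0746 0.0874

```

```text
t: 11.75
position: [0.625, -0.0738, 0.0808]
tool_rot: [[0.825, -0.1, 0.557], [-0.083, -0.995, -0.056], [0.559, 0.0, -0.829]]
ft_force: [-11.1, 1.1, 10.1]
grip_width: 0.779
t 11.75 p [ 0.625  -0.0738  0.0808] z [ 0.557 -0.056 -0.829] x [ 0.825 -0.083  0.559] F [-11.1   1.1  10.1] Ftool [ -3.7   0.  -14.6] w 0.779
dp mm [ 0.6  1.2 -7.5]
```

```bash
python3 -m inch '{"dp":[[0,0,0.6],[0,0,0.6],[0,0,0],[0,0,0],[0,0,0]],"twist":[[0,0,0],[0,0,0],[0,0,0],[0,0,0],[0,0,0]],"fingers":[60,60,60,60,60]}' 60
python3 go.py 0.6212 -0.0746 0.0874; python3 snap.py s5 250 110 120 120

```

```text
t: 12.38
position: [0.6257, -0.0739, 0.0802]
tool_rot: [[0.825, -0.099, 0.557], [-0.082, -0.995, -0.056], [0.56, 0.0, -0.829]]
ft_force: [-13.8, 2.4, 16.4]
grip_width: 0.776
t 12.375 p [ 0.6257 -0.0739  0.0802] z [ 0.557 -0.056 -0.829] x [ 0.825 -0.082  0.56 ] F [-13.8   2.4  16.4] Ftool [ -2.5  -1.  -21.4] w 0.776
dp mm [ 0.4  1.2 -8.4]
```

View pics/s5.png

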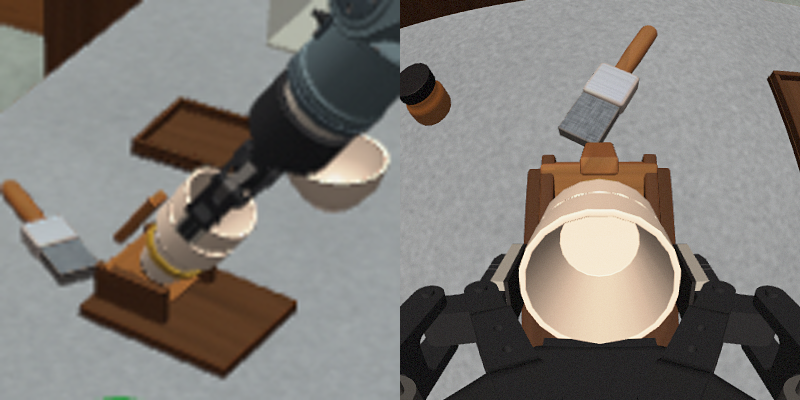

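```bash
python3 - <<'E'
import pickle,cv2
from h import *
o=[]
for n in ("s4","s5"):
    c,w=pickle.load(open(f"pics/{n}.pkl","rb"))
    o.append(np.hstack([cv2.resize(w["pixels"][150:250,200:360,::-1],(480,300),interpolation=cv2.INTER_CUBIC),cv2.resize(c["pixels"][155:205,275:328,::-1],(318,300),interpolation=cv2.INTER_CUBIC)]))
cv2.imwrite("pics/z5.png",np.vstack(o))
E
```

```text
(no output)
```

View pics/z5.png

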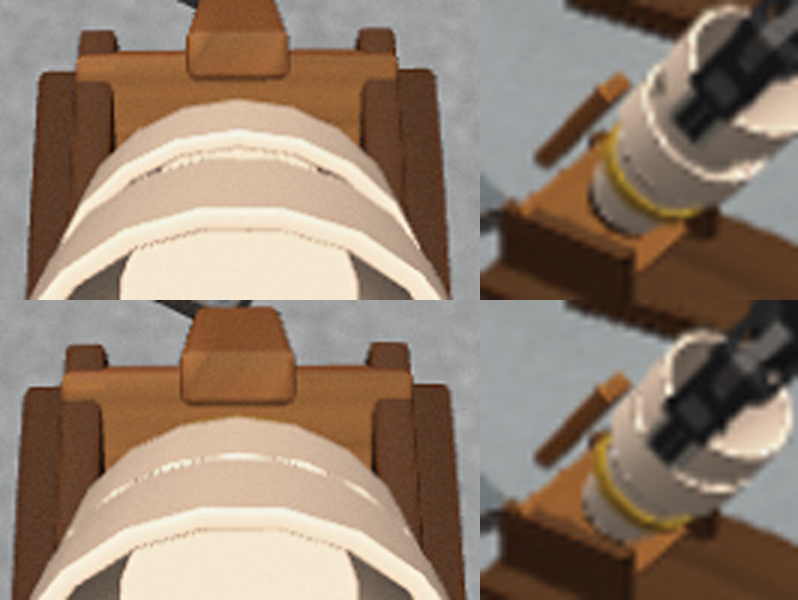

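The bottom row shows that the gold clip and held cup have moved down with the foot. The gap between the bands is even and almost closed, with 22 N at the stop. I'll relieve the press, release and back out.

```bash
python3 -m inch '{"dp":[[0,0,-2],[0,0,-1.5],[0,0,0]],"twist":[[0,0,0],[0,0,0],[0,0,0]],"fingers":[60,60,60]}' 60
python3 go.py
python3 -m inch '{"dp":[[0,0,0],[0,0,0],[0,0,0],[0,0,0]],"twist":[[0,0,0],[0,0,0],[0,0,0],[0,0,0]],"fingers":[100,100,100,100]}' 60
python3 go.py
```

```text
t: 12.85
position: [0.6236, -0.0737, 0.0821]
tool_rot: [[0.825, -0.1, 0.556], [-0.083, -0.995, -0.056], [0.559, -0.0, -0.829]]
ft_force: [-1.3, 1.1, 0.9]
grip_width: 0.779
t 12.85 p [ 0.6236 -0.0737  0.0821] z [ 0.556 -0.056 -0.829] x [ 0.825 -0.083  0.559] F [-1.3  1.1  0.9] Ftool [-0.6 -0.9 -1.5] w 0.779
t: 13.35
position: [0.6236, -0.0738, 0.0822]
tool_rot: [[0.825, -0.1, 0.556], [-0.083, -0.995, -0.056], [0.559, 0.0, -0.829]]
ft_force: [-0.3, 0.1, 0.7]
grip_width: 0.997
t 13.35 p [ 0.6236 -0.0738  0.0822] z [ 0.556 -0.056 -0.829] x [ 0.825 -0.083  0.559] F [-0.3  0.1  0.7] Ftool [ 0.2 -0.1 -0.7] w 0.997
```

```bash
python3 -m inch '{"dp":[[0,0,-8],[0,0,-20],[0,0,-30],[0,0,-40],[0,0,-20],[0,0,0]],"twist":[[0,0,0],[0,0,0],[0,0,0],[0,0,0],[0,0,0],[0,0,0]],"fingers":[100,100,100,100,100,100]}' 60
python3 go.py 0.420 0.2505 0.16; python3 snap.py s6 250 110 120 120
```

```text
t: 14.1
position: [0.5585, -0.0676, 0.1823]
tool_rot: [[0.823, -0.1, 0.559], [-0.082, -0.995, -0.058], [0.562, 0.002, -0.827]]
ft_force: [-0.5, 0.3, -0.0]
grip_width: 1.001
t 14.1 p [ 0.5585 -0.0676  0.1823] z [ 0.559 -0.058 -0.827] x [ 0.823 -0.082  0.562] F [-0.5  0.3 -0. ] Ftool [-0.5 -0.2 -0.3] w 1.001
dp mm [-152.6 -302.6  -77.3]
```

View pics/s6.png

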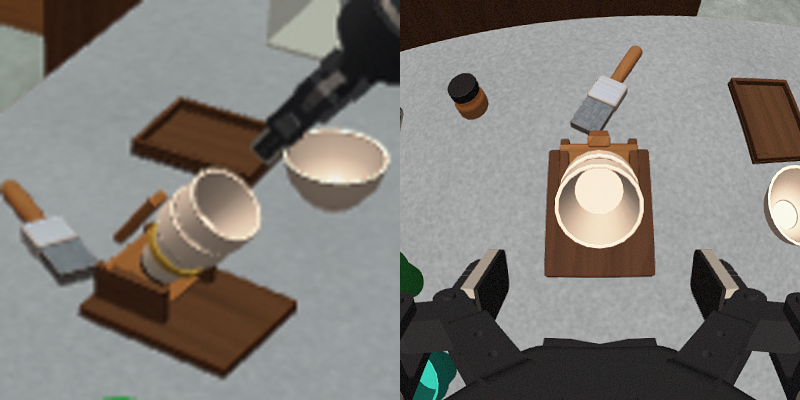

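The first cup sits nested in the stand. Its rim is fully visible in the wrist view, centred near (599,205), so I'll measure it for the second insertion.

```bash
cat > rimw.py <<'E'
import pickle,cv2,sys
from h import *
c,w=pickle.load(open("pics/s6.pkl","rb"))
yaw=-.1;ex=np.array([np.cos(yaw),np.sin(yaw),0]);ey=np.array([-np.sin(yaw),np.cos(yaw),0]);a=-np.sin(np.radians(34))*ex+np.cos(np.radians(34))*np.array([0,0,1.]);u=np.cross(ey,a)
x0,y0,x1,y1=228,150,332,264
g=cv2.resize(w["pixels"][y0:y1,x0:x1],None,fx=5,fy=5,interpolation=cv2.INTER_CUBIC).astype(int)
m=((g[...,2]>195)).astype(np.uint8)   # bright rim
cv2.imwrite("pics/m6.png",np.hstack([g.astype(np.uint8)[:,:,::-1]//1,cv2.cvtColor(m*255,cv2.COLOR_GRAY2BGR)])[:,:800*2][::1,::1])
E
python3 rimw.py; python3 -c "
import cv2;I=cv2.imread('pics/m6.png');print(I.shape);cv2.imwrite('pics/m6b.png',cv2.resize(I,None,fx=.75,fy=.75))"
```

```text
(570, 1040, 3)
```

View pics/m6b.png

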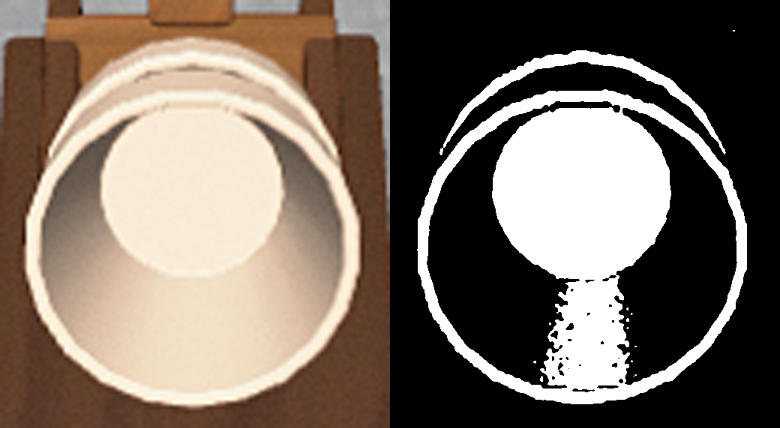

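```bash
cat >> rimw.py <<'E'
from scipy.optimize import least_squares
n,lab=cv2.connectedComponents(m)
def outer(sel,inner=False):
    cs,_=cv2.findContours(sel.astype(np.uint8),cv2.RETR_EXTERNAL,cv2.CHAIN_APPROX_NONE);k=max(cs,key=len)[:,0];return k
# upper rim: largest extent comp
st=cv2.connectedComponentsWithStats(m)[2]
i=1+np.argmax(st[1:,2]*st[1:,3]);up=outer(lab==i);j=[q for q in range(1,n) if st[q,2]>250 and q!=i and st[q,4]<12000 ];print(st[j],st[i])
lo=outer(lab==j[0])
# lower arc: outer (upper) edge only: per column min row
lo=np.array([[x,lo[lo[:,0]==x][:,1].min()] for x in range(lo[:,0].min()+20,lo[:,0].max()-20)])
f=lambda k:(k+.5)/5-.5+[x0,y0]
def hit(p,q):
    o,d=rayF(w,*q);l=np.dot(p-o,a)/np.dot(d,a);return o+l*d
rc=np.array([.606,-.073,.110])
def res(v,k):
    p=rc+v[0]*a+v[1]*ey+v[2]*u
    return [np.linalg.norm(hit(p,q)-p)-.034 for q in k]
for k in (f(up)[::8],f(lo)[::4]):
    r=least_squares(res,[0,0,0],args=(k,),x_scale=.01);print("axial,ey,u mm",(r.x*1000).round(2),"rms",np.sqrt(np.mean(r.fun**2))*1000)
E
python3 rimw.py
```

```text
[[  66   67  382  140 5907]] [   36   119   440   420 75940]
axial,ey,u mm [15.84  0.96 -5.5 ] rms 0.1655580700479423
axial,ey,u mm [-15.     0.85  -2.42] rms 0.19137572575986841
```

```bash
python3 -m inch '{"dp":[[0,0,0],[0,0,0],[0,0,0],[0,0,0],[-24.2,-43.2,0],[-24.2,-43.2,0],[-24.2,-43.2,0],[-24.2,-43.2,0],[-24.2,-43.2,5],[-24.2,-43.2,5],[-24.2,-43.2,5],[0,0,0],[0,0,0]],"twist":[[0,-0.148,0],[0,-0.148,0],[0,-0.148,0],[0,-0.149,0],[0,0,0],[0,0,0],[0,0,0],[0,0,0],[0,0,0],[0,0,0],[0,0,0],[0,0,0],[0,0,0]],"fingers":[100,100,100,100,100,100,100,100,100,100,100,100,100]}' 60
python3 go.py 0.420 0.2505 0.0205; python3 - <<'E'
from workcell import ctrl
import cv2,numpy as np,pickle
c={n:ctrl.camera(n) for n in ("side","top","wrist")};pickle.dump(c,open("pics/s7.pkl","wb"))
f=lambda n,x,y,w,h,W,H:cv2.resize(c[n]["pixels"][y:y+h,x:x+w,::-1],(W,H),interpolation=cv2.INTER_CUBIC)
cv2.imwrite("pics/s7.png",np.vstack([np.hstack([f("top",304,176,66,66,300,300),f("side",275,145,66,66,300,300)]),f("wrist",0,60,560,280,600,300)]))
E
```

```text
t: 15.82
position: [0.4195, 0.2505, 0.164]
tool_rot: [[0.995, -0.099, -0.002], [-0.099, -0.995, -0.001], [-0.001, 0.001, -1.0]]
ft_force: [0.2, -0.4, 0.4]
grip_width: 1.001
t 15.825 p [0.4195 0.2505 0.164 ] z [-0.002 -0.001 -1.   ] x [ 0.995 -0.099 -0.001] F [ 0.2 -0.4  0.4] Ftool [ 0.3  0.4 -0.4] w 1.001
dp mm [  0.7  -0.2 143.5]
```

View pics/s7.png

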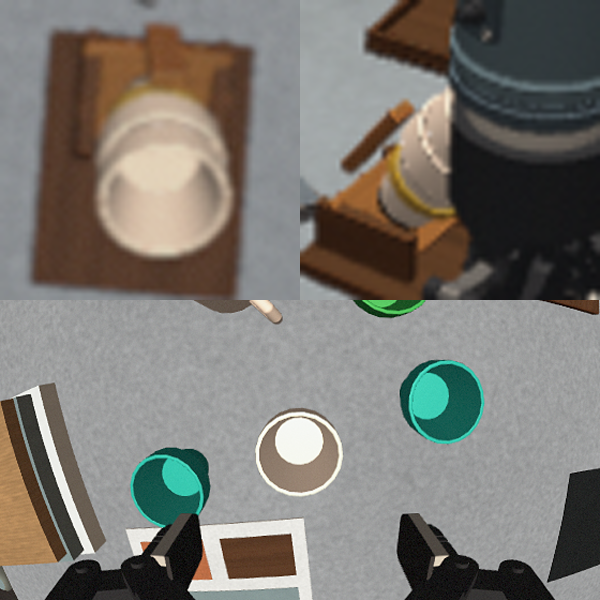

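The top view shows the first cup's mouth nested in the stand. The wrist view shows the left white cup at about (300,452) in the composite, between two turquoise ones. I'll measure both.

```bash
python3 - <<'E'
import pickle,cv2
from h import *
d=pickle.load(open("pics/s7.pkl","rb"));c6,w6=pickle.load(open("pics/s6.pkl","rb"));W=d["wrist"]
# L cup
e=rim(W,(232,150,326,250),205,3);k=e[3][1][:,0]/3.0+[232,150]
P=np.array([planeF(W,*q,.076) for q in k]);print(cv2.minEnclosingCircle(P[:,:2].astype(np.float32)))
I=cv2.resize(c6["pixels"][150:200,290:340,::-1],(600,600),interpolation=cv2.INTER_CUBIC)
J=cv2.resize(d["top"]["pixels"][190:240,314:364,::-1],(600,600),interpolation=cv2.INTER_CUBIC)
cv2.imwrite("pics/z7.png",cv2.resize(np.hstack([I,J]),(800,400)))
E
```

```text
((0.41916555166244507, 0.24990980327129364), 0.033995017409324646)
```

View pics/z7.png

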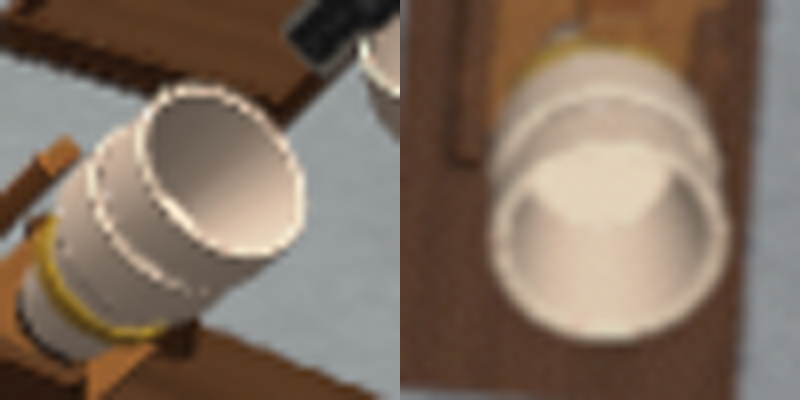

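```bash
python3 - <<'E'
import re
s=open('held.py').read().replace('312.2,174.3','317.0,170.9').replace('339.5,213.4','339.7,219.3')
exec(s)
print("axial from held rim0", [(X-np.array([.606,-.073,.110]))@a*1000 for X in (P,)], (P-np.array([.606,-.073,.110]))@u*1000)
E
```

```text
side&plane [ 0.59091869 -0.07076441  0.12697766] foot [ 0.63320503 -0.0750072   0.06397081]
[ 0.59091869 -0.07076441  0.12697766] -0.022393182619339008 -2.1337098754514727e-16 foot [ 0.63320503 -0.0750072   0.06397081]
[325.40770613 207.55598636] [354.12672641 232.56447894] [339.57078513 220.13167869]
[306.19354499 160.27473465] [327.61761584 181.70918399] [316.86823758 171.01343971]
[ 0.59227077 -0.07122733  0.12638416] -0.021001641436801475 -0.0003256193935895525 foot [ 0.63455712 -0.07547011  0.0633773 ]
[325.56808483 207.01250283] [354.26808782 232.01947433] [339.72186021 219.58735816]
[305.82286555 160.2481958 ] [327.23608873 181.66463423] [316.49213385 170.97791376]
axial from held rim0 [np.float64(22.591155511446875)] -3.1317504442293744
```

```bash
python3 - <<'E'
import pickle
from h import *
d=pickle.load(open("pics/s7.pkl","rb"))
for q in ((158.7,235.5),(412,153)): print(planeF(d["wrist"],*q,.076))
E
python3 go.py 0.4192 0.2499 0.0205
```

```text
[0.40226279 0.35913993 0.076     ]
[0.45331132 0.13423941 0.076     ]
t 15.975 p [0.4203 0.2497 0.1647] z [-0. -0. -1.] x [ 0.995 -0.102 -0.   ] F [ 0.1 -0.2 -0.2] Ftool [0.1 0.2 0.2] w 0.999
dp mm [-1.100e+00 -1.000e-01  1.442e+02]
```

```bash
python3 -m inch '{"dp":[[-0.8,0,25],[0,0,35],[0,0,35],[0,0,25],[0,0,15],[0,0,6],[0,0,0],[0,0,0]],"twist":[[0,0,0],[0,0,0],[0,0,0],[0,0,0],[0,0,0],[0,0,0],[0,0,0],[0,0,0]],"fingers":[100,100,100,100,100,100,100,100]}' 60
python3 go.py 0.4192 0.2499 0.0205
python3 snap.py s8 280 240 80 80
```

```text
t: 16.98
position: [0.4198, 0.251, 0.025]
tool_rot: [[0.995, -0.1, 0.002], [-0.1, -0.995, 0.001], [0.002, -0.001, -1.0]]
ft_force: [-0.3, -0.3, 0.3]
grip_width: 0.998
t 16.975 p [0.4198 0.251  0.025 ] z [ 0.002  0.001 -1.   ] x [ 0.995 -0.1    0.002] F [-0.3 -0.3  0.3] Ftool [-0.3  0.4 -0.3] w 0.998
dp mm [-0.5  1.1  4.5]
```

View pics/s8.png

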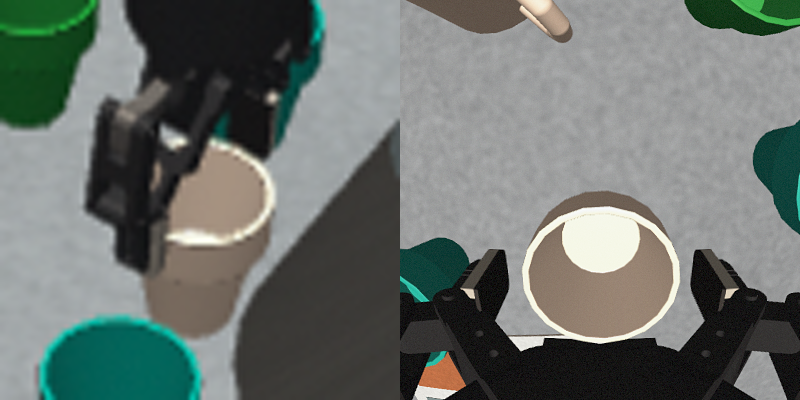

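The white cup is centred between the pads, and the turquoise one is clear. I'll lower and grip.

```bash
python3 -m inch '{"dp":[[-0.4,1,4.5],[0,0,0],[0,0,0],[0,0,0],[0,0,0],[0,0,0],[0,0,0]],"twist":[[0,0,0],[0,0,0],[0,0,0],[0,0,0],[0,0,0],[0,0,0],[0,0,0]],"fingers":[100,100,60,60,60,60,60]}' 60
python3 go.py 0.4192 0.2499 0.0205
python3 snap.py s9 280 240 80 80
```

```text
t: 17.95
position: [0.4186, 0.2499, 0.0202]
tool_rot: [[0.995, -0.1, 0.0], [-0.1, -0.995, 0.0], [0.0, -0.0, -1.0]]
ft_force: [-1.5, -0.6, 6.4]
grip_width: 0.771
t 17.95 p [0.4186 0.2499 0.0202] z [ 0.  0. -1.] x [ 0.995 -0.1    0.   ] F [-1.5 -0.6  6.4] Ftool [-1.4  0.8 -6.4] w 0.771
dp mm [ 0.6 -0.  -0.3]
```

View pics/s9.png

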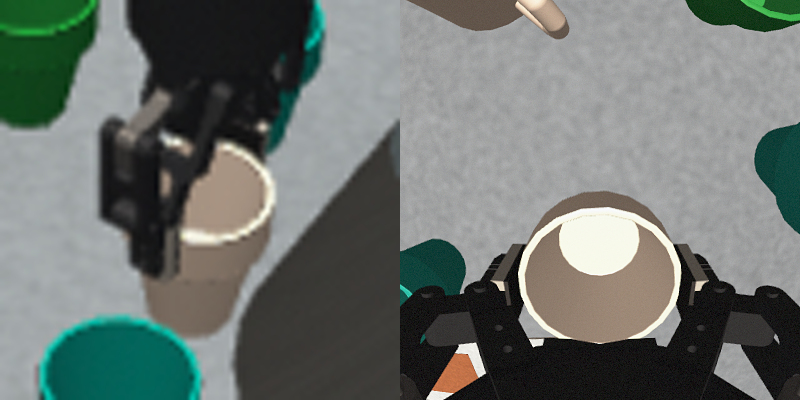

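```bash
python3 -m inch '{"dp":[[0,0,-20],[0,0,-45],[0,0,-50],[0,0,-50],[0,0,-15],[0,0,0],[0,0,0],[0,0,0],[0,0,0],[0,0,0]],"twist":[[0,0,0],[0,0,0],[0,0,0],[0,0,0],[0,0,0],[0,0.148,0],[0,0.148,0],[0,0.148,0],[0,0.149,0],[0,0,0]],"fingers":[60,60,60,60,60,60,60,60,60,60]}' 60
python3 go.py 0.560 -0.0673 0.1736
```

```text
t: 19.3
position: [0.4144, 0.2492, 0.1953]
tool_rot: [[0.829, -0.097, 0.551], [-0.078, -0.995, -0.057], [0.554, 0.004, -0.833]]
ft_force: [0.1, 0.9, -1.9]
grip_width: 0.779
t 19.3 p [0.4144 0.2492 0.1953] z [ 0.551 -0.057 -0.833] x [ 0.829 -0.078  0.554] F [ 0.1  0.9 -1.9] Ftool [-1.1 -1.   1.6] w 0.779
dp mm [133.5 300.8 116.3]
```

```bash
python3 -m inch '{"dp":[[19,43,4],[19,43,4],[19,43,4],[19,43,14],[19,43,20],[19,43,30],[19,43,30],[0,0,10],[0,0,0],[0,0,0]],"twist":[[0,0,0],[0,0,0],[0,0,0],[0,0,0],[0,0,0],[0,0,0],[0,0,0],[0,0,0],[0,0,0],[0,0,0]],"fingers":[60,60,60,60,60,60,60,60,60,60]}' 60
python3 go.py 0.560 -0.0673 0.1736; python3 snap.py s10 250 100 120 120
```

```text
t: 20.55
position: [0.5624, -0.0663, 0.1777]
tool_rot: [[0.826, -0.098, 0.556], [-0.082, -0.995, -0.054], [0.558, -0.001, -0.83]]
ft_force: [0.6, 0.2, -2.0]
grip_width: 0.777
t 20.55 p [ 0.5624 -0.0663  0.1777] z [ 0.556 -0.054 -0.83 ] x [ 0.826 -0.082  0.558] F [ 0.6  0.2 -2. ] Ftool [-0.6 -0.2  2. ] w 0.777
dp mm [-4.2  1.3  2.2]
```

View pics/s10.png

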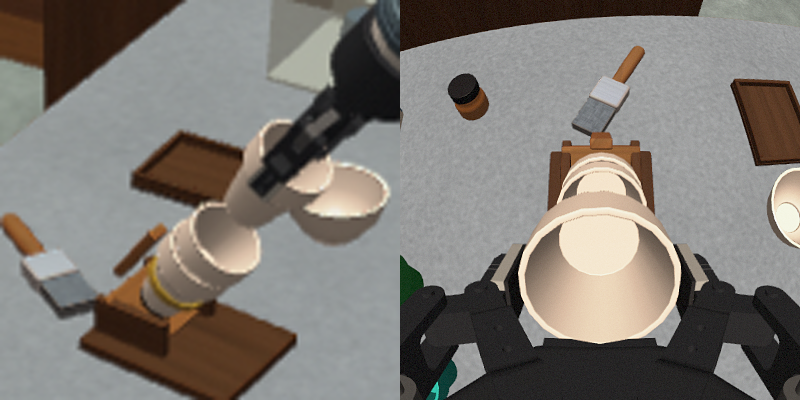

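```bash
python3 -m inch '{"dp":[[-4.2,1.3,0],[0,0,0],[0,0,0]],"twist":[[0,0,0],[0,0,0],[0,0,0]],"fingers":[60,60,60]}' 60
python3 snap.py s11 250 100 120 120; python3 go.py 0.6073 -0.072 0.1031
python3 - <<'E'
import pickle,cv2
from h import *
c,w=pickle.load(open("pics/s11.pkl","rb"))
I=w["pixels"][140:215,210:350,::-1];I=cv2.resize(I,None,fx=5,fy=5,interpolation=cv2.INTER_CUBIC)
def projF(c,X):
    p=np.array(c["R"])@X+np.array(c["t"]);r=np.hypot(p[0],p[1]);th=np.arctan2(r,p[2]);return np.array([c["fx"]*th*p[0]/r+c["cx"],c["fy"]*th*p[1]/r+c["cy"]])
yaw=-.1;ex=np.array([np.cos(yaw),np.sin(yaw),0]);ey=np.array([-np.sin(yaw),np.cos(yaw),0]);a=-np.sin(np.radians(34))*ex+np.cos(np.radians(34))*np.array([0,0,1.]);u=np.cross(ey,a)
P=np.array([.606,-.073,.110])+.0215*a-.0025*u;print(P)
for t in np.linspace(0,6.28,120):
    q=(projF(w,P+.034*(np.cos(t)*ey+np.sin(t)*u))-[210,140]+.5)*5;cv2.circle(I,tuple(int(v) for v in q),1,(0,0,255),-1)
    q=(projF(w,P-.048*a+.022*(np.cos(t)*ey+np.sin(t)*u))-[210,140]+.5)*5;cv2.circle(I,tuple(int(v) for v in q),1,(255,0,0),-1)
    q=(projF(w,P-.028*a+.034*(np.cos(t)*ey+np.sin(t)*u))-[210,140]+.5)*5;cv2.circle(I,tuple(int(v) for v in q),1,(0,160,0),-1)
cv2.imwrite("pics/ov2.png",I)
E
```

```text
t: 21.02
position: [0.5589, -0.0679, 0.1756]
tool_rot: [[0.825, -0.1, 0.556], [-0.083, -0.995, -0.056], [0.559, 0.0, -0.829]]
ft_force: [-0.5, -0.0, -1.9]
grip_width: 0.775
t 21.125 p [ 0.559  -0.0681  0.1755] z [ 0.556 -0.056 -0.829] x [ 0.825 -0.083  0.559] F [-0.1  0.2 -1.9] Ftool [-1.2 -0.2  1.5] w 0.776
dp mm [-0.3 -1.  87.1]
[ 0.59197518 -0.07159282  0.12642633]
```

View pics/ov2.png

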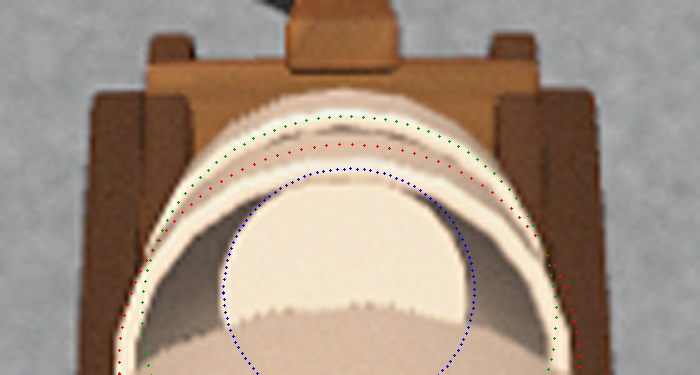

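The overlay shows the first cup lying about 2 mm towards the low side (-x) within its play. I'll aim there and go in.

```bash
python3 -m inch '{"dp":[[-1.2,-1,5],[0,0,15],[0,0,15],[0,0,12],[0,0,10],[0,0,8],[0,0,5],[0,0,0],[0,0,0]],"twist":[[0,0,0],[0,0,0],[0,0,0],[0,0,0],[0,0,0],[0,0,0],[0,0,0],[0,0,0],[0,0,0]],"fingers":[60,60,60,60,60,60,60,60,60]}' 60
python3 go.py 0.6073 -0.072 0.1031; python3 snap.py s12 250 100 120 120
```

```text
t: 22.25
position: [0.5971, -0.071, 0.1169]
tool_rot: [[0.825, -0.1, 0.556], [-0.083, -0.995, -0.056], [0.559, 0.0, -0.829]]
ft_force: [0.1, 1.2, -2.6]
grip_width: 0.777
t 22.25 p [ 0.5971 -0.071   0.1169] z [ 0.556 -0.056 -0.829] x [ 0.825 -0.083  0.559] F [ 0.1  1.2 -2.6] Ftool [-1.5 -1.2  2.2] w 0.777
dp mm [ 0.8 -0.  17.2]
```

View pics/s12.png

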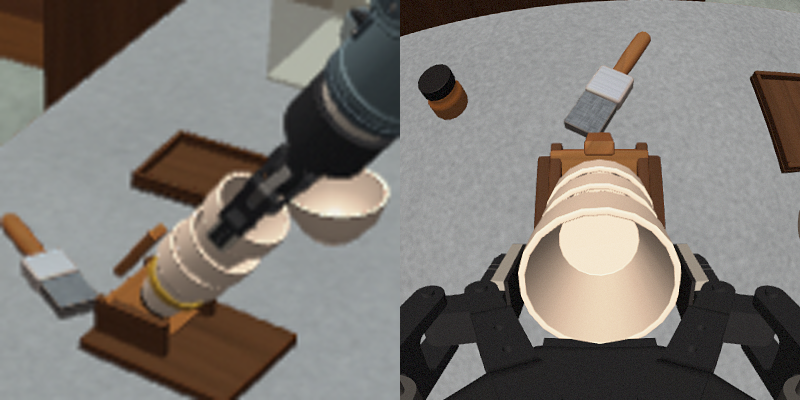

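The second cup is well inside the first with no contact, 17 mm to go. I'll continue slowly.

```bash
python3 -m inch '{"dp":[[0,0,3],[0,0,3],[0,0,3],[0,0,2],[0,0,1],[0,0,0]],"twist":[[0,0,0],[0,0,0],[0,0,0],[0,0,0],[0,0,0],[0,0,0]],"fingers":[60,60,60,60,60,60]}' 60
python3 go.py 0.6073 -0.072 0.1031
```

```text
t: 23.1
position: [0.6036, -0.0716, 0.1065]
tool_rot: [[0.825, -0.1, 0.556], [-0.083, -0.995, -0.056], [0.559, -0.0, -0.829]]
ft_force: [-0.3, 0.1, -1.3]
grip_width: 0.778
t 23.1 p [ 0.6036 -0.0716  0.1065] z [ 0.556 -0.056 -0.829] x [ 0.825 -0.083  0.559] F [-0.3  0.1 -1.3] Ftool [-1.  -0.1  0.9] w 0.778
dp mm [1.2 0.1 4.9]
```

```bash
python3 -m inch '{"dp":[[0,0,1],[0,0,1],[0,0,0]],"twist":[[0,0,0],[0,0,0],[0,0,0]],"fingers":[60,60,60]}' 60
python3 go.py 0.6073 -0.072 0.1031
```

```text
t: 23.48
position: [0.6047, -0.0717, 0.1049]
tool_rot: [[0.825, -0.1, 0.556], [-0.083, -0.995, -0.056], [0.559, -0.0, -0.829]]
ft_force: [0.0, -0.7, -2.4]
grip_width: 0.773
t 23.475 p [ 0.6047 -0.0717  0.1049] z [ 0.556 -0.056 -0.829] x [ 0.825 -0.083  0.559] F [ 0.  -0.7 -2.4] Ftool [-1.3  0.7  2.1] w 0.773
dp mm [1.1 0.  3. ]
```

```bash
python3 -m inch '{"dp":[[0,0,1],[0,0,1],[0,0,0]],"twist":[[0,0,0],[0,0,0],[0,0,0]],"fingers":[60,60,60]}' 60
python3 go.py 0.6073 -0.072 0.1031
```

```text
t: 23.85
position: [0.606, -0.0719, 0.1034]
tool_rot: [[0.825, -0.1, 0.556], [-0.083, -0.995, -0.056], [0.559, 0.0, -0.829]]
ft_force: [0.2, 0.9, -1.4]
grip_width: 0.772
t 23.85 p [ 0.606  -0.0719  0.1034] z [ 0.556 -0.056 -0.829] x [ 0.825 -0.083  0.559] F [ 0.2  0.9 -1.4] Ftool [-0.7 -1.   1.2] w 0.772
dp mm [ 0.9 -0.   1. ]
```

```bash
python3 -m inch '{"dp":[[0,0,0.8],[0,0,0.8],[0,0,0]],"twist":[[0,0,0],[0,0,0],[0,0,0]],"fingers":[60,60,60]}' 60
python3 go.py 0.6073 -0.072 0.1031
```

```text
t: 24.22
position: [0.607, -0.0721, 0.1026]
tool_rot: [[0.825, -0.1, 0.557], [-0.083, -0.995, -0.056], [0.56, 0.0, -0.829]]
ft_force: [-6.7, -0.2, 6.0]
grip_width: 0.776
t 24.225 p [ 0.607  -0.0721  0.1026] z [ 0.557 -0.056 -0.829] x [ 0.825 -0.083  0.56 ] F [-6.7 -0.2  6. ] Ftool [-2.2  0.9 -8.7] w 0.776
dp mm [ 0.5 -0.1 -0.3]
```

```bash
python3 -m inch '{"dp":[[0,0,0.8],[0,0,0]],"twist":[[0,0,0],[0,0,0]],"fingers":[60,60]}' 60
python3 go.py 0.6073 -0.072 0.1031
```

```text
t: 24.48
position: [0.6075, -0.0722, 0.1022]
tool_rot: [[0.824, -0.1, 0.557], [-0.082, -0.995, -0.056], [0.56, 0.001, -0.829]]
ft_force: [-9.7, 0.2, 9.2]
grip_width: 0.776
t 24.475 p [ 0.6075 -0.0722  0.1022] z [ 0.557 -0.056 -0.829] x [ 0.824 -0.082  0.56 ] F [-9.7  0.2  9.2] Ftool [ -2.9   0.8 -13. ] w 0.776
dp mm [ 0.3 -0.2 -0.9]
```

Contact is at the predicted depth and stiff at once, so the foot is already on its stop. I'll go on to about 20 N.

```bash
python3 -m inch '{"dp":[[0,0,0.7],[0,0,0.7],[0,0,0]],"twist":[[0,0,0],[0,0,0],[0,0,0]],"fingers":[60,60,60]}' 60
python3 go.py 0.6073 -0.072 0.1031
```

```text
t: 24.85
position: [0.6084, -0.0723, 0.1016]
tool_rot: [[0.824, -0.1, 0.557], [-0.082, -0.995, -0.056], [0.56, 0.001, -0.828]]
ft_force: [-14.9, 0.5, 16.1]
grip_width: 0.779
t 24.85 p [ 0.6084 -0.0723  0.1016] z [ 0.557 -0.056 -0.828] x [ 0.824 -0.082  0.56 ] F [-14.9   0.5  16.1] Ftool [ -3.3   1.  -21.7] w 0.779
dp mm [-0.1 -0.2 -1.9]
```

```bash
python3 -m inch '{"dp":[[0,0,0.3],[0,0,0],[0,0,0],[0,0,0]],"twist":[[0,0,0],[0,0,0],[0,0,0],[0,0,0]],"fingers":[60,60,60,60]}' 60
python3 go.py 0.6073 -0.072 0.1031; python3 snap.py s13 250 100 120 120
```

```text
t: 25.35
position: [0.6086, -0.0723, 0.1015]
tool_rot: [[0.824, -0.1, 0.558], [-0.082, -0.995, -0.056], [0.56, 0.001, -0.828]]
ft_force: [-16.1, 0.5, 17.0]
grip_width: 0.776
t 25.35 p [ 0.6086 -0.0723  0.1015] z [ 0.558 -0.056 -0.828] x [ 0.824 -0.082  0.56 ] F [-16.1   0.5  17. ] Ftool [ -3.7   1.1 -23.1] w 0.776
dp mm [-0.2 -0.2 -2.1]
```

View pics/s13.png

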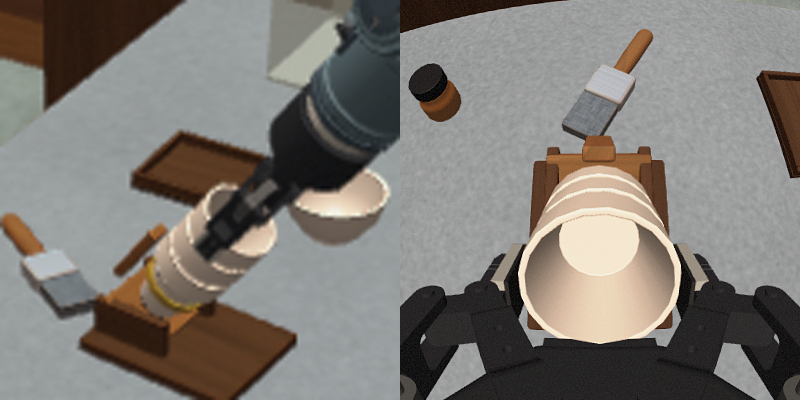

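Loaded tool positions for the two presses differ by 27.8 mm along the axis at equal force, against 28 mm nominal, so both cups are home. I'll zoom in to check the gaps before releasing.

```bash
python3 - <<'E'
import pickle,cv2
from h import *
c,w=pickle.load(open("pics/s13.pkl","rb"))
cv2.imwrite("pics/z13.png",np.hstack([cv2.resize(w["pixels"][150:250,200:360,::-1],(480,300),interpolation=cv2.INTER_CUBIC),cv2.resize(c["pixels"][150:203,280:336,::-1],(318,300),interpolation=cv2.INTER_CUBIC)]))
E
```

```text
(no output)
```

View pics/z13.png

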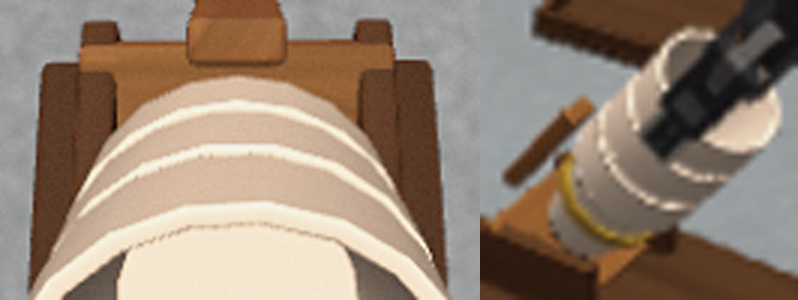

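Both gaps are narrow, even and parallel. I'll relieve the press in a controlled way, open and retreat along the axis.

```bash
python3 -m inch '{"dp":[[0,0,-1.5],[0,0,-1.2],[0,0,-0.4],[0,0,0]],"twist":[[0,0,0],[0,0,0],[0,0,0],[0,0,0]],"fingers":[60,60,60,60]}' 60
python3 go.py
python3 -m inch '{"dp":[[0,0,0],[0,0,0],[0,0,0],[0,0,0],[0,0,0],[0,0,-5],[0,0,-15],[0,0,-30],[0,0,-40],[0,0,-40],[0,0,0],[0,0,0]],"twist":[[0,0,0],[0,0,0],[0,0,0],[0,0,0],[0,0,0],[0,0,0],[0,0,0],[0,0,0],[0,0,0],[0,0,0],[0,0,0],[0,0,0]],"fingers":[100,100,100,100,100,100,100,100,100,100,100,100]}' 60
python3 go.py; python3 snap.py s14 250 100 120 120
```

```text
t: 25.95
position: [0.6066, -0.072, 0.1028]
tool_rot: [[0.825, -0.1, 0.556], [-0.083, -0.995, -0.056], [0.559, 0.0, -0.829]]
ft_force: [-3.9, -0.1, 4.0]
grip_width: 0.775
t 25.95 p [ 0.6066 -0.072   0.1028] z [ 0.556 -0.056 -0.829] x [ 0.825 -0.083  0.559] F [-3.9 -0.1  4. ] Ftool [-1.   0.4 -5.4] w 0.775
t: 27.45
position: [0.534, -0.0647, 0.2101]
tool_rot: [[0.825, -0.1, 0.556], [-0.083, -0.995, -0.056], [0.559, 0.0, -0.829]]
ft_force: [-0.2, 1.0, -0.8]
grip_width: 1.0
t 27.45 p [ 0.534  -0.0647  0.2101] z [ 0.556 -0.056 -0.829] x [ 0.825 -0.083  0.559] F [-0.2  1.  -0.8] Ftool [-0.7 -1.   0.5] w 1.0
```

View pics/s14.png

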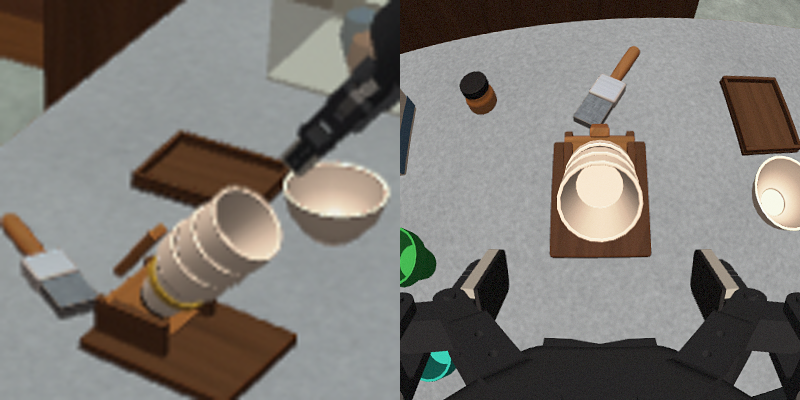

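```bash
python3 - <<'E'
import pickle,cv2
from h import *
from workcell import ctrl
c,w=pickle.load(open("pics/s14.pkl","rb"))
cv2.imwrite("pics/z14.png",np.hstack([cv2.resize(w["pixels"][140:260,220:340,::-1],(400,400),interpolation=cv2.INTER_CUBIC),cv2.resize(c["pixels"][150:205,285:340,::-1],(400,400),interpolation=cv2.INTER_CUBIC)]))
t=ctrl.camera("top");cv2.imwrite("pics/t14.png",t["pixels"][:,:,::-1])
# frame difference between the two instants
w2=ctrl.camera("side");d=np.abs(w2["pixels"].astype(int)-c["pixels"].astype(int)).max(2)[150:205,285:340];print("diff",d.max(),d.mean())
E
```

```text
diff 68 0.9282644628099174
```

View pics/z14.png

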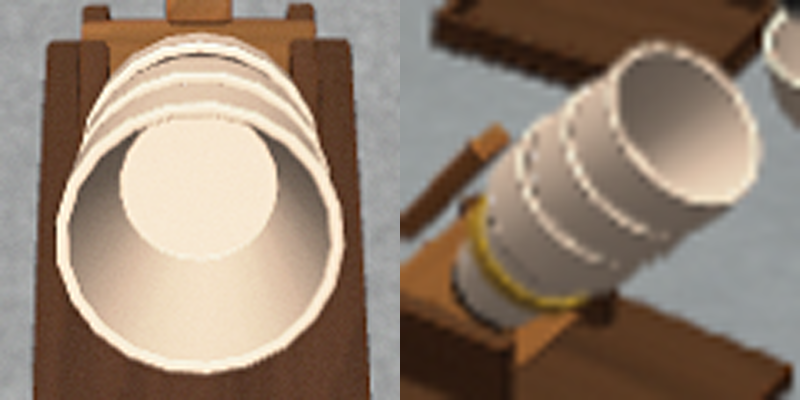

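View pics/t14.png

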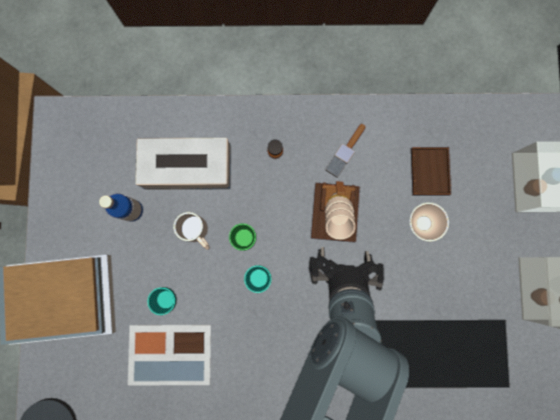

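```bash
python3 - <<'E'
s=open('held.py').read().replace('312.2,174.3','323.8,166.6').replace('339.5,213.4','340,225.5')
exec(s)
Q=P-np.array([.606,-.073,.110]);print("axial,u",Q@a*1000,Q@u*1000)
from workcell import ctrl
print(ctrl.state()["t"])
E
```

```text
side&plane [ 0.57068082 -0.06873385  0.14859313] foot [ 0.61296717 -0.07297664  0.08558627]
[ 0.57068082 -0.06873385  0.14859313] -0.04273266341849987 -1.3183898417423734e-16 foot [ 0.61296717 -0.07297664  0.08558627]
[325.57056026 215.23108168] [354.94006819 240.57261422] [340.05422057 227.97646868]
[312.89003864 155.84929893] [334.51983022 177.53736765] [323.66761829 166.71453414]
[ 0.57421588 -0.06966087  0.14721739] -0.03912272223624892 -0.0005694688371133839 foot [ 0.61650222 -0.07390366  0.08421053]
[325.88476386 213.75788217] [355.20659842 239.10038508] [340.34506902 226.50357287]
[311.84702377 155.77913011] [333.45338225 177.42343415] [322.61288479 166.62253045]
axial,u 51.88487952479547 -7.906730910392616
27.65
```

```bash
python3 - <<'E'
import cv2,numpy as np
I=cv2.imread("pics/t14.png")[195:250,312:367];cv2.imwrite("pics/z15.png",cv2.resize(I,(660,600),interpolation=cv2.INTER_CUBIC))
E
```

```text
(no output)
```

View pics/z15.png

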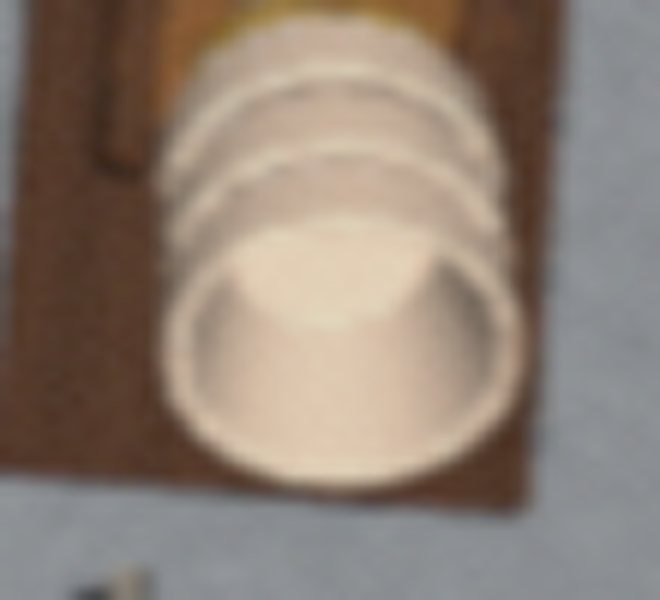

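In the top view the three rims are evenly spaced: top edges at crop rows about 60, 135 and 212, roughly 7 px per cup, which matches 28 mm steps. The bystanders are where they were and the gripper is clear, so I'm handing in.

```bash
python3 -c "
from workcell import ctrl
print(ctrl.sign_off())"; python3 go.py
```

```text
the job is handed in; nothing more can be done
None
the job is handed in; nothing more can be done
```

Both loose white cups are nested in the held cup, one in the other, and the job was handed in at about 27.7 s.

- **First cup (the right one):** It met the held cup's floor at the predicted depth. The foot then slid about 6–7 mm at roughly 7 N. I pressed to about 22 N against the end stop before letting go.
- **Second cup (the left one):** It met a stiff stop at the predicted depth, so the foot was already down. I pressed to about 24 N before letting go.

**Checks that agreed:**
- At nearly equal force, the tool positions of the two presses differed by 27.8 mm along the axis, against the nominal 28 mm.
- The last top view shows the three rims evenly spaced at about 7 px, as 28 mm steps should look.
- The bystanders and coloured look-alikes look unmoved in the last top view, and the gripper is open and clear of the stack.

**Checks that were less clear:**
- The single-view side estimate gave 29.3 mm between the upper two rims, and a sideways offset of nearly 5 mm. I took that as measurement error plus a small lean within the cups' play. By my estimate the play allows at most about 0.08 rad.
- A rim fit from one wrist picture gave about 31 mm between the held cup and the first cup. It used only a partial arc, so I did not rely on it.
- I compared two frames to confirm the stack was at rest, but the result was inconclusive: mean difference 0.9 grey levels, peak 68.

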